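# Sort the mixed pieces into the bench trays

## Task

Clear up the bench: each of the three steel trays already holds one piece of the kind that belongs in it. Put the four pieces that stand loose on the bench (a dropper bottle, two lidded crucibles and a brass weight) into the tray that holds their kind, each standing upright on the tray floor, and leave the pieces already in the trays standing where they are.

Things in the scene. Friction and masses are not known exactly. Their poses are not given: they have to be found in the camera images.
- bottle: amber glass dropper bottle with a black rubber teat, standing upright: 99 mm tall, round; body 38 mm in diameter from 0 to about 50 mm high, then a shoulder up to 63 mm, then the teat and collar 23 mm in diameter; 50 g. Origin: centre of its underside; z up along its axis. To be sorted; it starts on the bench in front of the trays.
- crucible_1: white porcelain crucible with a fixed lid, standing upright: 39 mm tall with the small knob of the lid; bowl flares from a narrow foot to its widest, 41 mm in diameter, 30 to 33 mm high; about 30 g. Origin: centre of its underside; z up. To be sorted; it starts on the bench in front of the trays.
- crucible_2: white porcelain crucible with a fixed lid, standing upright: 39 mm tall with the small knob of the lid; bowl flares from a narrow foot to its widest, 41 mm in diameter, 30 to 33 mm high; about 30 g. Origin: centre of its underside; z up. The second one to be sorted, the same as the first.
- weight: brass calibration weight, a small round body with a neck and a knob on top, standing upright: 22 mm in diameter (lower body) and 22 mm tall; about 80 g. Origin: centre of its underside; z up. To be sorted; it starts on the bench in front of the trays.
- tray_bottles: plain rectangular dull dark-grey steel tray, 130 (own x) x 204 (own y) mm outside, fixed to the bench; walls 3 mm thick, rim 20 mm above the bench, flat floor 3 mm thick (124 x 198 mm inside). Origin: centre of its underside, on the bench; z up. The three trays are alike and change places from start to start; this one holds the dropper bottle already sorted.
- tray_crucibles: plain rectangular dull dark-grey steel tray, 130 (own x) x 204 (own y) mm outside, fixed to the bench; walls 3 mm thick, rim 20 mm above the bench, flat floor 3 mm thick (124 x 198 mm inside). Origin: centre of its underside, on the bench; z up. The three trays are alike and change places from start to start; this one holds the crucible already sorted, near the tray's -y end, with room for two more in a row beside it.
- tray_weights: plain rectangular dull dark-grey steel tray, 130 (own x) x 204 (own y) mm outside, fixed to the bench; walls 3 mm thick, rim 20 mm above the bench, flat floor 3 mm thick (124 x 198 mm inside). Origin: centre of its underside, on the bench; z up. The three trays are alike and change places from start to start; this one holds the brass weight already sorted.
- bottle_in_tray: amber glass dropper bottle with a black rubber teat, standing upright: 99 mm tall, round; body 38 mm in diameter from 0 to about 50 mm high, then a shoulder up to 63 mm, then the teat and collar 23 mm in diameter; 50 g. Origin: centre of its underside; z up along its axis. It stands in its tray anywhere along the long middle line; leave it there.
- crucible_in_tray: white porcelain crucible with a fixed lid, standing upright: 39 mm tall with the small knob of the lid; bowl flares from a narrow foot to its widest, 41 mm in diameter, 30 to 33 mm high; about 30 g. Origin: centre of its underside; z up. It stands in its tray, about 67 mm from the tray's centre towards -y; leave it there.
- weight_in_tray: brass calibration weight, a small round body with a neck and a knob on top, standing upright: 22 mm in diameter (lower body) and 22 mm tall; about 80 g. Origin: centre of its underside; z up. It stands in its tray anywhere along the long middle line; leave it there.
There are look-alikes about, which are no part of the job. Leave any purple look-alike of the crucible_in_tray alone. Leave any blue look-alike of the crucible_2 alone.

How it is judged:
By the outcome, as a careful person would: the job done as asked, in the order asked, and still so for the second after the job is handed in, with the robot touching nothing.
It also fails if it takes over 102 s, if anything falls off the work surface, if the arm or the gripper's body presses on something with over 40 N, if the wrist force passes 120 N, or if a joint passes its speed limit or range.

## Robot

A 6-joint arm with a two-finger parallel gripper is mounted at the origin on a cart in front of the work surface, level with it; the furniture and walls round the work are solid. World frame = base frame: x ahead of the robot, y to its left, z up, the work surface at z = 0. Lengths are in m, angles in rad, forces in N, time in s.
With the tool pointing down it reaches from about 0.35 to 0.85 m from the base axis. Payload 8.1 kg.
Tool frame: the origin (TCP) lies on the centre line of the jaws, within the pads' length; the fingertips stand ahead of it and the grasp point (between the pads) lies 6 mm ahead of it (robot.tcp_to_tips is the z of the fingertips in the tool frame, in m); z points along the fingers, y is the line along which they close (so a half turn about z gives the same grasp; the last joint's range is limited). The gripper opens to 85 mm and grips with 20 to 120 N. Pads are 22 mm wide; open, the fingers measure 114 mm over their backs; the gripper's body (76 mm by 85 mm) begins 54 mm behind the grasp point. The pads swing forward as they close: fully open they stand 13 mm farther back than shut.
Start: joints at [1.052, 0.13, 1.488, -0, 1.523, -0.085], TCP at [0.252, 0.544, 0.256] pointing down, gripper open.
Joint ranges: [-2.96, 2.96], [-0.89, 2.26], [0.02, 2.5], [-1.34, 4.48], [0, 2.73], [-2.66, 2.66]. Speed limits (rad/s): [2.39, 2.39, 2.79, 3.14, 3.14, 3.14].

## Interface

Orientations are given as a rotation vector (axis times angle).
In Python, from bench import robot, optics, workorder gives the robot as it stands.
- The arm moves only by the tool drive_tool, never from a script. Its argument "series" is a list that holds one entry, the list of rows, each a list of 6 numbers: the shift along the tool's x, y, z in mm, then the turn, a rotation vector about the tool's x, y, z in degrees. In form: [[[tx, ty, tz, ax, ay, az], ...]]. A call has 1 to 8 rows; each row shifts and turns the commanded pose from where the row before left it, along the tool's axes as they then stand; what a row does not reach is not made up. A row lasts 1/8 s, in which the tool goes at most 62.5 mm and 10.7 degrees, less where a joint would pass 70% of its speed; a pose out of reach is approached as far as the arm can. A call with a gripper value outside its range is refused whole. "jaw" is the opening in per cent of the stroke, from 0 (shut) to 100 (fully open), set as the call begins (left out, the last holds). The fingers move at their own pace and stop on an object; "grip_force" is the grip in N (left out, the last holds). Time passes only in rows, so rows that do not move let the fingers close. It gives the time, the measured TCP pose, the force, the opening and the grip force at its end, in the units of the state.
- robot.read_state(): the state, without advancing time (a new reading comes with each control period).
- optics.capture(name): name is "scene" or "top" or "wrist"; returns the picture (384x512x3 uint8, red, green, blue); there is no depth.
- optics.camera_model(name): a dict with "mtx" (3x3 intrinsics, pixels), "R" (3x3) and "t" (3): a world point X has camera coordinates R X + t. Camera axes: x right, y down, z forward; pixel columns grow to the right and rows downward; lengths in m; the calibration is good to about 2 mm. A picture is of the moment at which its call begins: read the wrist's pose just before it. camera_model takes no time and is no camera call; for the wrist camera it gives the pose at the moment of the call.
- workorder.hand_in(): hands the job in; it is judged then, once.
The state is a dict: "time": time; "joints": joint angles; "dq": joint speeds; "tau": joint torques, N m; "eef_pos": TCP position; "eef_rot": TCP orientation; "contact_force": force on the tool from outside, world axes, zero at the start; "ft_torque": the same for the moment, N m; "finger_gap": opening from 0.0 (shut) to 1.0 (fully open); "finger_force": force on a finger pad.
Only numpy, scipy, OpenCV 4.12 (cv2) and the standard library are available. Lean on these libraries where they do the work, as an engineer would, in place of code of your own. Each camera call takes 0.05 s, during which the arm holds its last target. There are 200 camera calls.

## Working session

There is one attempt and no reset: what is moved stays moved. The work goes in short steps, Python scripts to look and compute and a tool call to move; the robot and the scene stay as the last step left them, time stands still between calls to the robot, and variables do not carry over. Pictures are saved under pics/ and viewed, at most 14 in all, crops included, and the job is handed in when it is done.

Besides the shell and the picture viewer there is one more tool, called after "Request:" in YAML: its name, and indented under it one key for each argument. drive_tool: Moves the arm, as the interface text tells. Its arguments: {"type":"object","properties":{"series":{"type":"array"},"jaw":{"type":"number"},"grip_force":{"type":"number"}},"required":["series"]}

```bash
mkdir -p pics; ls; python3 - <<'E'
from bench import robot, optics
import cv2,numpy as np
print(robot.read_state(), robot.tcp_to_tips)
for n in("scene","top"):
    im=optics.capture(n); cv2.imwrite(f"pics/{n}0.png",im[:,:,::-1]); np.save(f"pics/{n}0.npy",im)
    m=optics.camera_model(n); print(n,m)
E
```

```text
pics
{'time': 0.0, 'joints': array([ 1.05158296e+00,  1.31177820e-01,  1.48925846e+00,  1.41011340e-05,
        1.52301785e+00, -8.54042876e-02]), 'dq': array([ 0.00024966, -0.0008885 ,  0.00017793, -0.00106411,  0.00078076,
       -0.00052176]), 'tau': array([ 2.42564747e-04, -5.69376791e+01, -5.00563502e+01, -8.32860087e-05,
        1.47287466e-02, -3.82340517e-06]), 'eef_pos': array([0.25192624, 0.54399651, 0.25524588]), 'eef_rot': array([-6.75973645e-01, -3.06742399e+00,  2.78430626e-03]), 'contact_force': array([-0.19205646,  0.40056499, -0.33093137]), 'ft_torque': array([0.00581948, 0.01178208, 0.0059769 ]), 'finger_force': 0.0, 'finger_gap': 1.004423368366267} 0.025
scene {'mtx': array([[436.59931709,   0.        , 253.84624405],
       [  0.        , 436.59931709, 185.65385502],
       [  0.        ,   0.        ,   1.        ]]), 'R': array([[ 0.84426047, -0.5357861 , -0.01255078],
       [-0.31930924, -0.48406472, -0.81469194],
       [ 0.43042522,  0.69181978, -0.57975816]]), 't': array([-0.4572748 ,  0.22030964,  0.8408156 ])}
top {'mtx': array([[499.75163559,   0.        , 250.32612816],
       [  0.        , 499.75163559, 188.24462621],
       [  0.        ,   0.        ,   1.        ]]), 'R': array([[-0.0273576 , -0.99937908, -0.02220415],
       [-0.98529908,  0.03070603, -0.16805614],
       [ 0.16863359,  0.01728012, -0.98552733]]), 't': array([0.03180852, 0.57275073, 1.30356802])}
```

View pics/top0.png

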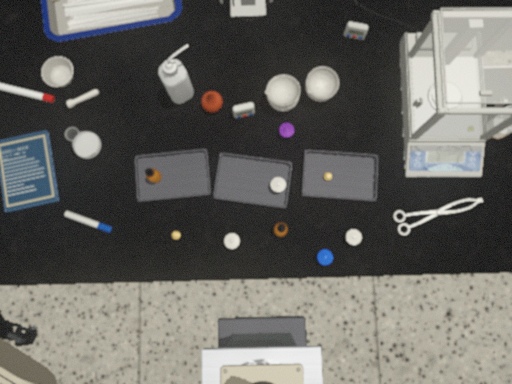

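View pics/scene0.png

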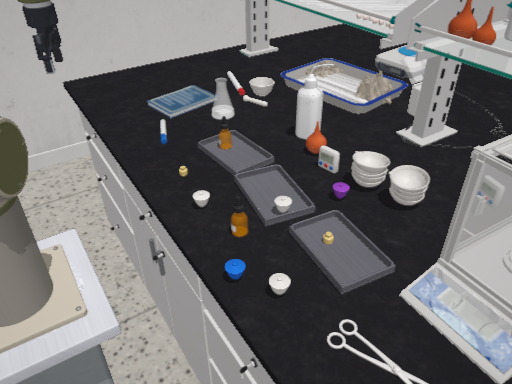

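The top view shows the trays at (172,175) bottle, (253,180) crucible and (341,175) weight. The loose pieces are the weight (176,235), crucibles (232,241) and (353,237), and bottle (281,229). The look-alikes are blue (325,257) and purple (287,130). The scene view agrees.

```bash
cat > h.py <<'E'
import numpy as np,cv2
from bench import robot,optics
def ray(m,px,z):
    C=-m["R"].T@m["t"]; d=m["R"].T@np.linalg.solve(m["mtx"],np.array([px[0],px[1],1.]))
    return (C+d*(z-C[2])/d[2])
def proj(m,X):
    c=m["mtx"]@(m["R"]@np.array(X)+m["t"]); return c[:2]/c[2]
def blobs(mask,amin=15):
    n,l,s,c=cv2.connectedComponentsWithStats(mask.astype(np.uint8))
    return [(c[i],s[i]) for i in range(1,n) if s[i][4]>=amin]
def masks(im):
    h=cv2.cvtColor(im,cv2.COLOR_RGB2HSV).astype(int); H,S,V=h[...,0],h[...,1],h[...,2]
    return dict(white=(S<60)&(V>140), brass=(H>12)&(H<28)&(S>60)&(V>150), amber=(H>3)&(H<20)&(S>120)&(V>50)&(V<=200))
E
python3 - <<'E'
from h import *
np.set_printoptions(precision=4,suppress=True)
m=optics.camera_model("top"); im=np.load("pics/top0.npy"); print("C",-m["R"].T@m["t"])
M=masks(im); Z=dict(white=.031,brass=.016,amber=.045)
for k in M:
    for c,s in blobs(M[k]):
        if 140<c[1]<270 and 130<c[0]<385 and s[4]<600: print(k,c,s,ray(m,c,Z[k])[:2])
g=im.max(2); tm=((g>38)&(g<110)).astype(np.uint8); tm=cv2.morphologyEx(tm,cv2.MORPH_CLOSE,np.ones((5,5)))
tm=cv2.morphologyEx(tm,cv2.MORPH_OPEN,np.ones((9,9)))
for c,s in blobs(tm,2000):
    if 140<c[1]<210:
        x,y,w,h,_=s; sub=np.zeros_like(tm); sub[y:y+h,x:x+w]=tm[y:y+h,x:x+w]
        cn=max(cv2.findContours(sub,0,2)[0],key=cv2.contourArea)
        b=cv2.boxPoints(cv2.minAreaRect(cn)); W=np.array([ray(m,p,.02)[:2] for p in b])
        e=[W[1]-W[0],W[2]-W[1]]; L=max(e,key=np.linalg.norm)
        print("tray",W.mean(0),[np.linalg.norm(v) for v in e],"long axis deg",np.degrees(np.arctan2(L[1],L[0])))
E
```

```text
C [ 0.3454 -0.0083  1.3817]
white [277.8899 183.9862] [270 176  17  17 218] [ 0.586  -0.0606]
white [353.3662 236.6714] [346 229  16  17 213] [ 0.436  -0.2577]
white [231.5167 240.5359] [224 233  16  16 209] [0.4351 0.07  ]
brass [154.86 176.06] [150 171   9  10  50] [0.6219 0.2816]
brass [327.661  175.7797] [324 172   9   9  59] [ 0.6074 -0.1999]
brass [175.8246 234.5614] [172 231   9   8  57] [0.4568 0.2231]
brass [280.2857 232.6667] [276 230  10   5  21] [ 0.4536 -0.0627]
amber [154.4103 176.3675] [147 169  14  14 117] [0.6152 0.2767]
amber [280.3586 229.5517] [273 222  16  15 145] [ 0.4596 -0.0621]
tray [0.7302 0.0053] [np.float64(1.5097062353057746), np.float64(0.8171121729537159)] long axis deg -92.31195084395725
```

```bash
cat >> h.py <<'E'
from scipy.spatial.transform import Rotation as Rt
def plan(x,y,z,psi=None):
    """tool-frame shift mm / turn deg from the measured pose to TCP x,y,z, tool-y heading psi deg, tool down"""
    s=robot.read_state(); R=Rt.from_rotvec(s["eef_rot"]).as_matrix()
    d=R.T@(np.array([x,y,z])-s["eef_pos"])*1000
    cur=np.degrees(np.arctan2(R[1,1],R[0,1])); psi=cur if psi is None else psi
    a=np.radians(psi); T=np.column_stack([[-np.sin(a),np.cos(a),0],[np.cos(a),np.sin(a),0],[0,0,-1]])
    r=np.degrees(Rt.from_matrix(R.T@T).as_rotvec())
    d2=T.T@(np.array([x,y,z])-s["eef_pos"])*1000
    print("pos",s["eef_pos"].round(4),"psi",cur.round(1),"shift now-frame",d.round(1),"turn",r.round(1),"| shift after turn",d2.round(1), "t",s["time"])
E
python3 - <<'E'
from h import *
np.set_printoptions(precision=4,suppress=True)
m=optics.camera_model("top"); im=np.load("pics/top0.npy"); 
for n,x0,x1 in(("bot",130,213),("cru",211,297),("wei",299,384)):
    g=im[143:212,x0:x1].max(2); tm=(g>45).astype(np.uint8)
    tm=cv2.morphologyEx(cv2.morphologyEx(tm,3,np.ones((5,5))),2,np.ones((5,5)))
    cn=max(cv2.findContours(tm,0,2)[0],key=cv2.contourArea)+[x0,143]
    b=cv2.boxPoints(cv2.minAreaRect(cn)); W=np.array([ray(m,p,.015)[:2] for p in b])
    e=[W[1]-W[0],W[2]-W[1]]; L=max(e,key=np.linalg.norm)
    print(n,W.mean(0),[np.linalg.norm(v) for v in e],"long deg",np.degrees(np.arctan2(L[1],L[0])),g.min(),np.median(g))
s=optics.camera_model("scene"); ims=np.load("pics/scene0.npy"); M=masks(ims)
Z=dict(white=.028,brass=.012,amber=.025)
for k in M:
    for c,st in blobs(M[k]):
        p=ray(s,c,Z[k])[:2]
        if .35<p[0]<.7 and abs(p[1])<.33: print(k,c,st[4],p)
plan(.457,.223,.15,5)
E
```

```text
bot [0.6233 0.2367] [np.float64(0.23285532111813714), np.float64(0.18493988298771935)] long deg -91.90538048929115 24 92.0
cru [0.6118 0.0061] [np.float64(0.23955452459256316), np.float64(0.19252844218562798)] long deg -91.90538048929113 31 95.0
wei [ 0.6041 -0.2366] [np.float64(0.23485080427291416), np.float64(0.19191693012729746)] long deg -91.90538048929113 30 98.0
white [201.0365 196.9219] 192 [0.4327 0.0662]
white [282.6683 202.3365] 208 [ 0.5851 -0.0597]
white [233.6 228.3] 20 [ 0.4406 -0.0766]
white [279.3313 282.2448] 335 [ 0.435  -0.2594]
brass [225.5918 145.4694] 49 [0.6165 0.2732]
brass [182.8167 170.35  ] 60 [0.4542 0.2209]
brass [238.2778 218.2222] 18 [ 0.4764 -0.0356]
brass [240.4368 230.5402] 87 [ 0.4584 -0.0754]
brass [328.3516 237.2857] 91 [ 0.6083 -0.2002]
amber [224.9619 138.7857] 210 [0.6238 0.2887]
amber [239.6433 223.8708] 356 [ 0.4612 -0.068 ]
pos [0.2519 0.544  0.2553] psi 65.1 shift now-frame [-321.  -204.9  105.6] turn [-0.1  0.  60.1] | shift after turn [-337.7  176.3  105.3] t 0.1
```

Request:
drive_tool:
  series:
    - [[-46,-29,3,0,0,0],[-46,-29,3,0,0,0],[-46,-29,3,0,0,0],[-46,-29,3,0,0,0],[-46,-29,3,0,0,0],[-46,-29,3,0,0,0],[-45,-31,3,0,0,0],[0,0,0,0,0,10]]
  jaw: 70
  grip_force: 30

```text
time: 1.1
eef_pos: [0.4586, 0.22, 0.2345]
eef_rot: [-0.95, -2.994, 0.002]
contact_force: [-0.4, 1.0, -0.2]
finger_gap: 0.7
finger_force: 0.0
```

Request:
drive_tool:
  series:
    - [[0,0,14,0,0,10],[0,0,14,0,0,10],[0,0,14,0,0,10],[0,0,14,0,0,10],[0,0,14,0,0,10],[0,0,14,0,0,10],[0,0,0,0,0,0]]

```text
time: 1.98
eef_pos: [0.456, 0.223, 0.1496]
eef_rot: [-2.311, -2.126, 0.005]
contact_force: [0.1, -0.4, 0.5]
finger_gap: 0.7
finger_force: 0.0
```

```bash
python3 - <<'E'
from h import *
np.set_printoptions(precision=4,suppress=True)
m=optics.camera_model("top"); im=np.load("pics/top0.npy"); 
for n,x0,x1 in(("bot",130,213),("cru",211,297),("wei",299,384)):
    g=im[143:212,x0:x1].max(2); tm=(g>66).astype(np.uint8)
    n1,l,s,c=cv2.connectedComponentsWithStats(tm); k=1+np.argmax(s[1:,4]); tm=(l==k).astype(np.uint8)
    tm=cv2.morphologyEx(tm,2,np.ones((5,5)))
    cn=max(cv2.findContours(tm,0,2)[0],key=cv2.contourArea)+[x0,143]
    b=cv2.boxPoints(cv2.minAreaRect(cn)); W=np.array([ray(m,p,.015)[:2] for p in b])
    e=[W[1]-W[0],W[2]-W[1]]; L=max(e,key=np.linalg.norm)
    print(n,W.mean(0),[np.linalg.norm(v) for v in e],"long deg",np.degrees(np.arctan2(L[1],L[0])))
w=optics.camera_model("wrist");im=optics.capture("wrist"); cv2.imwrite("pics/w1.png",im[:,:,::-1])
for c,st in blobs(masks(im)["brass"],100): print(c,st,ray(w,c,.015))
plan(.4555,.222,.03,5)
E
```

```text
bot [0.6252 0.2343] [np.float64(0.2136073394584672), np.float64(0.13467278646622685)] long deg -86.13527983736303
cru [0.6037 0.0089] [np.float64(0.1361247130279937), np.float64(0.21125140519028215)] long deg -100.20254175498278
wei [ 0.61   -0.2338] [np.float64(0.13531838699755308), np.float64(0.20973543313245788)] long deg -95.91375680196293
[453.2772 105.692 ] [ 418   79   74   50 1854] [0.6287 0.2837 0.015 ]
[253.7784 184.8763] [243 175  25  25 194] [0.4554 0.2287 0.015 ]
pos [0.4567 0.2233 0.1507] psi -4.6 shift now-frame [ -1.3  -0.9 120.7] turn [-0.1  0.  -9.6] | shift after turn [ -1.2  -1.3 120.7] t 2.025
```

View pics/w1.png

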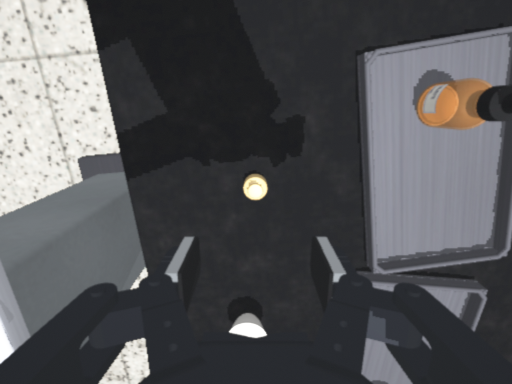

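The weight is at (255,187) in the wrist view, close to the top-view estimate, with nothing near it. I'll descend and grip.

Request:
drive_tool:
  series:
    - [[2,-1,40,0,0,0],[0,0,40,0,0,0],[0,0,30,0,0,0],[0,0,12,0,0,0],[0,0,0,0,0,0]]

```text
time: 2.65
eef_pos: [0.4564, 0.2256, 0.0294]
eef_rot: [-2.312, -2.127, 0.001]
contact_force: [-0.4, -0.2, 0.3]
finger_gap: 0.699
finger_force: 0.0
```

Request:
drive_tool:
  series:
    - [[0,0,0,0,0,0],[0,0,0,0,0,0],[0,0,0,0,0,0],[0,0,0,0,0,0],[0,0,0,0,0,0],[0,0,0,0,0,0]]
  jaw: 0
  grip_force: 40

```text
time: 3.4
eef_pos: [0.4576, 0.226, 0.0309]
eef_rot: [2.312, 2.125, 0.004]
contact_force: [-1.4, -0.5, 6.6]
finger_gap: 0.226
finger_force: 38.9
```

Request:
drive_tool:
  series:
    - [[0,0,-15,0,0,0],[0,0,-40,0,0,0],[0,0,-40,0,0,0],[0,0,0,0,0,0]]

```text
time: 3.9
eef_pos: [0.4594, 0.2267, 0.1297]
eef_rot: [2.311, 2.123, 0.013]
contact_force: [0.6, 0.2, 0.1]
finger_gap: 0.228
finger_force: 39.4
```

```bash
python3 - <<'E'
from h import *
w=optics.camera_model("wrist");im=optics.capture("wrist"); cv2.imwrite("pics/w2.png",im[100:384,100:412,::-1])
c=np.array([.61,-.2338]); a=np.radians(-95.9); L=-np.array([np.cos(a),np.sin(a)])  # +y-ish
p=np.array([.608,-.200]); print("along",(p-c)@L,"target",c-.05*L)
t=c-.045*L
plan(t[0],t[1],.12,-5.9)
E
```

```text
along 0.03341537014498599 target [ 0.60486037 -0.28353514]
pos [0.4581 0.2262 0.1273] psi -4.8 shift now-frame [-490.5  189.4    7.1] turn [ 0.3 -0.1  1.1] | shift after turn [-487.   198.4    7.3] t 3.95
```

View pics/w2.png

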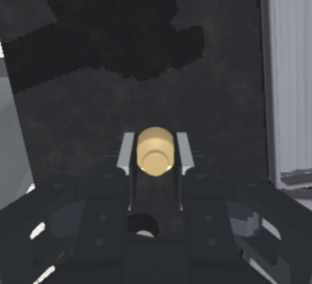

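The weight is held upright between the pads at crop position (155,150). I'll carry it to its tray.

Request:
drive_tool:
  series:
    - [[-54,21,-10,0,0,0],[-55,21,-10,0,0,0],[-55,21,0,0,0,0],[-55,21,0,0,0,0],[-55,21,0,0,0,0],[-55,21,0,0,0,0],[-55,21,0,0,0,0],[-55,21,10,0,0,1]]

```text
time: 4.95
eef_pos: [0.5869, -0.228, 0.134]
eef_rot: [-2.332, -2.105, -0.0]
contact_force: [1.5, 0.7, -1.1]
finger_gap: 0.232
finger_force: 39.4
```

Request:
drive_tool:
  series:
    - [[-52,21,10,0,0,0],[0,0,0,0,0,0]]

```text
time: 5.2
eef_pos: [0.6005, -0.2832, 0.1205]
eef_rot: [-2.333, -2.097, 0.004]
contact_force: [-0.5, 0.4, -1.0]
finger_gap: 0.228
finger_force: 39.4
```

```bash
python3 - <<'E'
from h import *
w=optics.camera_model("wrist");im=optics.capture("wrist"); cv2.imwrite("pics/w3.png",im[:,:,::-1])
for c,st in blobs(masks(im)["brass"],100): print(c,st,ray(w,c,.018))
plan(.6054,-.2786,.0345,-5.9)
E
```

```text
[251.34308511  96.4893617 ] [238  77  29  32 376] [ 0.60641863 -0.20184183  0.018     ]
[254.98953793 251.98081953] [ 237  228   37   48 1147] [ 0.5956204  -0.32809796  0.018     ]
pos [ 0.6008 -0.2811  0.1214] psi -6.0 shift now-frame [ 2.8  4.7 86.9] turn [-0.2 -0.1 -0.1] | shift after turn [ 3.   4.4 86.9] t 5.25
```

View pics/w3.png

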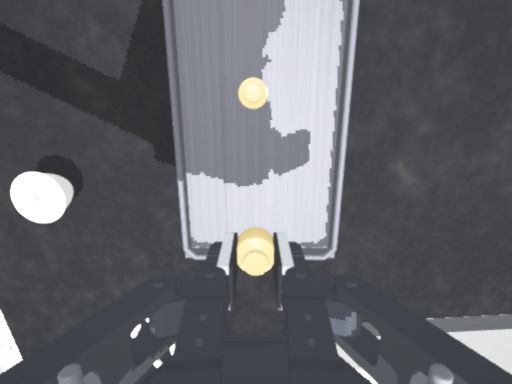

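The sorted weight is at (253,93). The held weight at (255,250) is over the free end of its tray, so I'll lower and release it.

Request:
drive_tool:
  series:
    - [[3,4,40,0,0,0],[0,0,30,0,0,0],[0,0,12,0,0,0],[0,0,4,0,0,0],[0,0,0,0,0,0],[0,0,0,0,0,0]]

```text
time: 6.0
eef_pos: [0.6075, -0.2778, 0.04]
eef_rot: [2.33, 2.104, 0.001]
contact_force: [-0.1, -0.1, -1.0]
finger_gap: 0.228
finger_force: 39.5
```

Request:
drive_tool:
  series:
    - [[0,0,3,0,0,0],[0,0,2,0,0,0],[0,0,0,0,0,0]]

```text
time: 6.38
eef_pos: [0.6068, -0.2776, 0.034]
eef_rot: [2.332, 2.105, 0.0]
contact_force: [-2.0, 0.7, 5.0]
finger_gap: 0.227
finger_force: 39.9
```

Contact with the floor registers 5 N. I'll release and rise.

Request:
drive_tool:
  series:
    - [[0,0,0,0,0,0],[0,0,0,0,0,0],[0,0,0,0,0,0],[0,0,-20,0,0,0],[0,0,-40,0,0,0],[0,0,-40,0,0,0],[0,0,-10,0,0,0],[0,0,0,0,0,0]]
  jaw: 50

```text
time: 7.38
eef_pos: [0.6073, -0.2778, 0.1451]
eef_rot: [2.33, 2.103, 0.001]
contact_force: [-0.7, -0.1, -0.4]
finger_gap: 0.501
finger_force: 0.0
```

```bash
python3 - <<'E'
from h import *
w=optics.camera_model("wrist");im=optics.capture("wrist"); cv2.imwrite("pics/w4.png",im[:,:,::-1])
M=masks(im)
for k in("brass","white"):
  for c,st in blobs(M[k],100): print(k,c,st,ray(w,c,.018 if k=="brass" else .031))
plan(.4355,-.2585,.15,-10)
E
```

```text
brass [245.35406699 106.84210526] [232  89  27  27 209] [ 0.60771793 -0.2034371   0.018     ]
white [255.12671233 124.80041691] [  174     4   165   274 33580] [ 0.61426088 -0.21768523  0.031     ]
white [171.77934272  84.77934272] [166  18  12 139 213] [ 0.55439581 -0.18182104  0.031     ]
white [181.7167756  207.26797386] [176 164  14  86 459] [ 0.54434583 -0.28001077  0.031     ]
white [ 53.25462304 193.58605974] [  26  171   57   48 2109] [ 0.43841089 -0.25664981  0.031     ]
white [253.32537313 249.32835821] [216 247  79   5 335] [ 0.60147609 -0.32653394  0.031     ]
white [ 10.58463316 327.81051415] [   0  269   33  101 1731] [ 0.35329572 -0.38778088  0.031     ]
white [366.26936416 348.92774566] [ 350  304   48   80 1730] [ 0.70461073 -0.45143229  0.031     ]
white [487.13172288 332.65952598] [ 440  312   72   60 2194] [ 0.8251056  -0.44350289  0.031     ]
white [280.10572687 329.05726872] [257 322  49  16 454] [ 0.61882196 -0.41729622  0.031     ]
white [143.94808743 337.59016393] [123 328  38  27 366] [ 0.48189298 -0.41344772  0.031     ]
pos [ 0.6064 -0.2773  0.1433] psi -5.9 shift now-frame [   1.3 -172.    -6.7] turn [0.  0.  4.1] | shift after turn [ -11.2 -171.6   -6.7] t 7.425
```

View pics/w4.png

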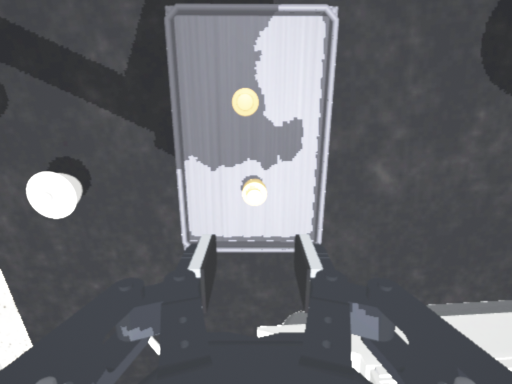

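The weight stands upright in its tray at (255,193). The next crucible is at (55,193).

Request:
drive_tool:
  series:
    - [[0,-57,0,0,0,0],[0,-57,0,0,0,0],[2,-56,0,0,0,4],[0,0,0,0,0,0]]
  jaw: 80
  grip_force: 25

```text
time: 7.92
eef_pos: [0.4321, -0.2555, 0.1392]
eef_rot: [-2.4, -2.014, 0.004]
contact_force: [0.3, 0.7, -0.9]
finger_gap: 0.802
finger_force: 0.0
```

```bash
python3 - <<'E'
from h import *
w=optics.camera_model("wrist");im=optics.capture("wrist")
for c,st in blobs(masks(im)["white"],100):
    print(c,st,ray(w,c,.031)) if 150<c[0]<350 else 0
plan(.437,-.2575,.037,-10)
E
```

```text
[260.8889485  201.75321888] [ 236  179   50   47 1864] [ 0.43627776 -0.25739147  0.031     ]
[166.75376884 262.1080402 ] [153 240  30  45 398] [ 0.34377163 -0.29910997  0.031     ]
[343.06313131 262.01262626] [328 240  30  45 396] [ 0.49883382 -0.32564858  0.031     ]
[324.60248447 306.55279503] [319 294  15  24 161] [ 0.47779442 -0.36986908  0.031     ]
[184.35470085 322.00854701] [177 303  17  41 234] [ 0.34341905 -0.36490905  0.031     ]
[304.13409962 320.24521073] [287 303  34  41 522] [ 0.45695533 -0.38209287  0.031     ]
pos [ 0.4349 -0.2568  0.1409] psi -9.9 shift now-frame [ -0.5   2.6 103.9] turn [-0.2 -0.1  0.1] | shift after turn [ -0.3   2.2 103.9] t 7.975
```

Request:
drive_tool:
  series:
    - [[0,2,40,0,0,0],[0,0,40,0,0,0],[0,0,18,0,0,0],[0,0,6,0,0,0],[0,0,0,0,0,0]]

```text
time: 8.6
eef_pos: [0.4403, -0.2587, 0.0399]
eef_rot: [2.403, 2.022, 0.0]
contact_force: [0.3, 0.2, 0.8]
finger_gap: 0.801
finger_force: 0.0
```

Request:
drive_tool:
  series:
    - [[0,0,0,0,0,0],[0,0,0,0,0,0],[0,0,0,0,0,0],[0,0,0,0,0,0],[0,0,0,0,0,0]]
  jaw: 0

```text
time: 9.22
eef_pos: [0.4407, -0.2591, 0.0406]
eef_rot: [2.402, 2.021, 0.001]
contact_force: [1.1, 0.4, 6.1]
finger_gap: 0.436
finger_force: 24.8
```

Request:
drive_tool:
  series:
    - [[0,0,-15,0,0,0],[0,0,-50,0,0,0],[0,0,-50,0,0,0],[0,0,0,0,0,0]]

```text
time: 9.72
eef_pos: [0.4422, -0.2602, 0.1602]
eef_rot: [2.397, 2.017, 0.003]
contact_force: [0.1, -0.7, -0.4]
finger_gap: 0.438
finger_force: 25.2
```

```bash
python3 - <<'E'
from h import *
c=np.array([.6037,.0089]); p=np.array([.5858,-.0602]); a=np.radians(-100.2); L=-np.array([np.cos(a),np.sin(a)])
print("sorted along",(p-c)@L,"mid",p+.067*L,"far",p+.134*L)
for k in(.067,.134): t=p+k*L; plan(t[0],t[1],.15,-10.2)
E
```

```text
sorted along -0.07117773336239516 mid [0.59766468 0.00574111] far [0.60952936 0.07168221]
pos [ 0.4422 -0.2602  0.1602] psi -9.9 shift now-frame [288.7 107.6   9.9] turn [0.5 0.2 0.3] | shift after turn [289.3 106.   10.2] t 9.725
pos [ 0.4422 -0.2602  0.1602] psi -9.9 shift now-frame [355.7 108.    9.7] turn [0.5 0.2 0.3] | shift after turn [356.3 106.   10.2] t 9.725
```

Request:
drive_tool:
  series:
    - [[51,15,0,0,0,0],[51,15,0,0,0,0],[51,15,0,0,0,0],[51,15,0,0,0,0],[51,16,0,0,0,0],[51,16,0,0,0,0],[50,16,10,0,0,0],[0,0,0,0,0,0]]

```text
time: 10.72
eef_pos: [0.6063, 0.0773, 0.1421]
eef_rot: [-2.398, -2.025, 0.003]
contact_force: [-0.4, -1.3, -0.8]
finger_gap: 0.434
finger_force: 25.2
```

```bash
python3 - <<'E'
from h import *
w=optics.camera_model("wrist");im=optics.capture("wrist"); cv2.imwrite("pics/w5.png",im[:,:,::-1])
plan(.6095,.0717,.0445,-10.2)
E
```

```text
pos [0.606  0.0754 0.1426] psi -9.7 shift now-frame [-3.   4.4 98. ] turn [-0.2  0.   0.5] | shift after turn [-3.   4.1 98.1] t 10.775
```

View pics/w5.png

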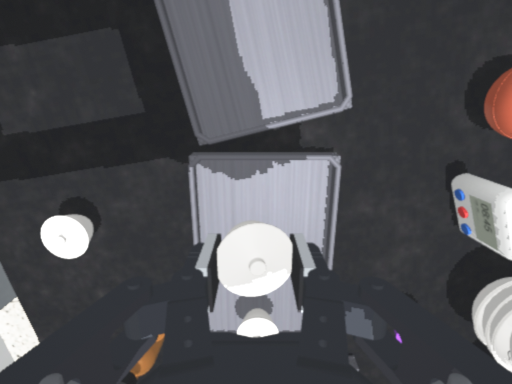

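The held crucible at (255,258) is over the +y end of its tray, whose end wall is at row 155. I'll lower it.

Request:
drive_tool:
  series:
    - [[-3,4,45,0,0,0],[0,0,35,0,0,0],[0,0,12,0,0,0],[0,0,4,0,0,0],[0,0,0,0,0,0],[0,0,0,0,0,0]]

```text
time: 11.52
eef_pos: [0.6116, 0.0702, 0.0501]
eef_rot: [2.403, 2.021, 0.003]
contact_force: [-0.3, 0.2, -0.1]
finger_gap: 0.433
finger_force: 25.2
```

Request:
drive_tool:
  series:
    - [[0,0,3,0,0,0],[0,0,3,0,0,0],[0,0,0,0,0,0]]

```text
time: 11.9
eef_pos: [0.6112, 0.0704, 0.0435]
eef_rot: [2.403, 2.022, 0.002]
contact_force: [-1.3, -0.2, 6.8]
finger_gap: 0.436
finger_force: 25.0
```

Request:
drive_tool:
  series:
    - [[0,0,0,0,0,0],[0,0,0,0,0,0],[0,0,0,0,0,0],[0,0,-20,0,0,0],[0,0,-40,0,0,0],[0,0,-45,0,0,0],[0,0,0,0,0,0]]
  jaw: 80

```text
time: 12.78
eef_pos: [0.6141, 0.0704, 0.1545]
eef_rot: [2.399, 2.018, 0.013]
contact_force: [0.6, 1.0, 0.0]
finger_gap: 0.805
finger_force: 0.0
```

```bash
python3 - <<'E'
from h import *
w=optics.camera_model("wrist");im=optics.capture("wrist"); cv2.imwrite("pics/w6.png",im[:,:,::-1])
h=cv2.cvtColor(im,cv2.COLOR_RGB2HSV)
for c,st in blobs((h[...,2]>200)&(h[...,1]<60),100): print(c,st,ray(w,c,.033))
plan(.434,.068,.15,-10)
E
```

```text
[272.56036036  67.22995495] [ 229    0   91  111 4440] [0.64678168 0.16991084 0.033     ]
[250.98100229 208.75065509] [  175   152   140   148 12212] [0.61005569 0.05855759 0.033     ]
[482.55002223 205.74477546] [ 450  169   55   76 2249] [0.81472227 0.02507825 0.033     ]
[ 59.07819453 227.25937699] [  36  207   48   42 1573] [0.43666308 0.07137121 0.033     ]
[475.95098039 281.4627451 ] [455 261  57  51 510] [ 0.81312329 -0.05421369  0.033     ]
[486.85365854 286.46585366] [464 268  48  49 410] [ 0.82408277 -0.06197215  0.033     ]
[488.43649815 304.73859433] [471 280  41  55 811] [ 0.82706936 -0.08420055  0.033     ]
[ 11.84831461 322.87479936] [   0  293   33   64 1246] [ 0.35188694 -0.01948039  0.033     ]
[247.60052448 319.9763986 ] [ 227  302   42   36 1144] [ 0.58569544 -0.0587755   0.033     ]
[503.79632249 330.77793494] [492 302  20  56 707] [ 0.84511191 -0.1201652   0.033     ]
pos [0.6125 0.0703 0.1515] psi -9.9 shift now-frame [ -32.9 -175.5    0.3] turn [ 0.4 -0.1  0.1] | shift after turn [ -33.3 -175.4    1.5] t 12.825
```

View pics/w6.png

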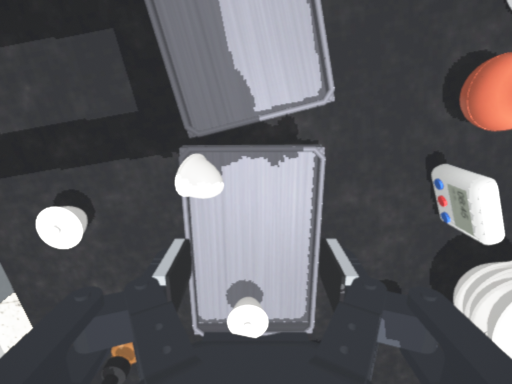

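```bash
python3 - <<'E'
import cv2
im=cv2.imread("pics/w6.png")[130:220,150:260]; cv2.imwrite("pics/w6c.png",cv2.resize(im,None,fx=6,fy=6,interpolation=cv2.INTER_CUBIC))
E
```

```text
(no output)
```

View pics/w6c.png

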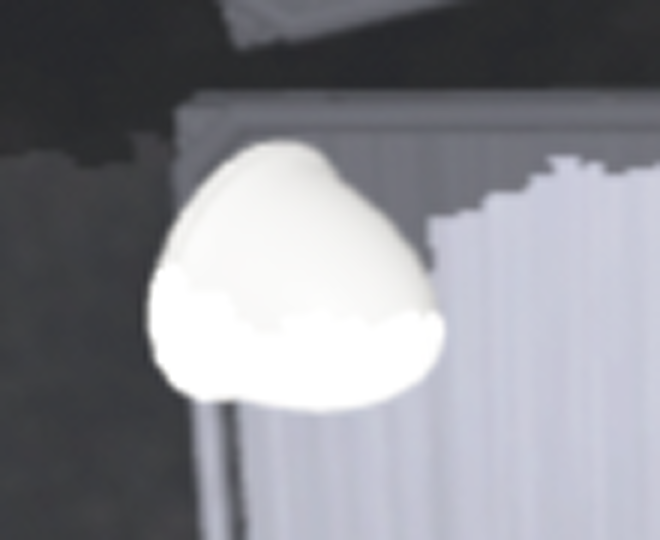

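The placed crucible has toppled and lies against the left corner of its tray at (200,177), lid towards the upper left; the sorted one at (247,318) is still standing. I'll place the other crucible first, releasing it more carefully, then mend this one.

Request:
drive_tool:
  series:
    - [[-10,-58,0,0,0,0],[-10,-58,0,0,0,0],[-11,-58,0,0,0,0],[0,0,0,0,0,0]]

```text
time: 13.32
eef_pos: [0.4276, 0.0695, 0.1442]
eef_rot: [-2.4, -2.021, 0.008]
contact_force: [1.1, 0.9, -0.3]
finger_gap: 0.799
finger_force: 0.0
```

```bash
python3 - <<'E'
from h import *
w=optics.camera_model("wrist");im=optics.capture("wrist")
for c,st in blobs(masks(im)["white"],100):
    print(c,st,ray(w,c,.031)) if 200<c[0]<300 and c[1]<260 else 0
plan(.436,.071,.037,-10)
E
```

```text
[263.48344371 195.37196468] [ 239  172   50   47 1812] [0.43477254 0.07063067 0.031     ]
pos [0.4309 0.0695 0.146 ] psi -9.8 shift now-frame [  2.4   5.  108.9] turn [-0.1  0.   0.2] | shift after turn [  2.4   4.8 109. ] t 13.375
```

Request:
drive_tool:
  series:
    - [[1,4,45,0,0,0],[0,0,40,0,0,0],[0,0,18,0,0,0],[0,0,6,0,0,0],[0,0,0,0,0,0],[0,0,0,0,0,0]]

```text
time: 14.12
eef_pos: [0.439, 0.0698, 0.0394]
eef_rot: [2.403, 2.022, 0.002]
contact_force: [0.1, -0.1, -0.9]
finger_gap: 0.802
finger_force: 0.0
```

Request:
drive_tool:
  series:
    - [[0,0,0,0,0,0],[0,0,0,0,0,0],[0,0,0,0,0,0],[0,0,0,0,0,0],[0,0,0,0,0,0]]
  jaw: 0
  grip_force: 25

```text
time: 14.75
eef_pos: [0.4385, 0.0698, 0.039]
eef_rot: [2.403, 2.022, 0.002]
contact_force: [0.3, -0.5, 5.8]
finger_gap: 0.431
finger_force: 24.7
```

Request:
drive_tool:
  series:
    - [[0,0,-15,0,0,0],[0,0,-45,0,0,0],[0,0,-45,0,0,0],[0,0,0,0,0,0]]

```text
time: 15.25
eef_pos: [0.4406, 0.07, 0.1482]
eef_rot: [2.4, 2.019, 0.01]
contact_force: [0.4, -0.3, -0.9]
finger_gap: 0.431
finger_force: 25.2
```

```bash
python3 - <<'E'
from h import *
plan(.5977,.0057,.14,-10.2)
E
```

```text
pos [0.4406 0.07   0.1482] psi -9.8 shift now-frame [-36.5 165.7   9.5] turn [ 0.5 -0.1  0.4] | shift after turn [-35.4 166.    8.2] t 15.25
```

Request:
drive_tool:
  series:
    - [[-12,55,0,0,0,0],[-12,55,0,0,0,0],[-12,55,5,0,0,0],[0,0,20,0,0,0],[0,0,0,0,0,0],[0,0,0,0,0,0]]

```text
time: 16.0
eef_pos: [0.593, 0.0066, 0.1181]
eef_rot: [-2.403, -2.023, 0.001]
contact_force: [1.3, 0.7, -0.0]
finger_gap: 0.435
finger_force: 25.3
```

```bash
python3 - <<'E'
from h import *
plan(.5977,.0057,.044,-10.2)
E
```

```text
pos [0.593  0.0066 0.1181] psi -9.8 shift now-frame [-0.1  4.9 74.1] turn [-0.1  0.   0.4] | shift after turn [-0.1  4.8 74.1] t 16.0
```

Request:
drive_tool:
  series:
    - [[0,3,35,0,0,0],[0,0,25,0,0,0],[0,0,10,0,0,0],[0,0,0,0,0,0],[0,0,0,0,0,0],[0,0,0,0,0,0]]

```text
time: 16.75
eef_pos: [0.5981, 0.0055, 0.0498]
eef_rot: [2.403, 2.021, 0.003]
contact_force: [-0.3, -0.5, -0.4]
finger_gap: 0.433
finger_force: 25.3
```

Request:
drive_tool:
  series:
    - [[0,0,3,0,0,0],[0,0,2,0,0,0],[0,0,2,0,0,0],[0,0,0,0,0,0],[0,0,0,0,0,0]]

```text
time: 17.38
eef_pos: [0.5974, 0.0056, 0.042]
eef_rot: [2.404, 2.022, 0.0]
contact_force: [-2.2, 0.7, 6.2]
finger_gap: 0.439
finger_force: 25.2
```

Request:
drive_tool:
  series:
    - [[0,0,0,0,0,0],[0,0,0,0,0,0],[0,0,0,0,0,0],[0,0,0,0,0,0]]
  jaw: 50

```text
time: 17.88
eef_pos: [0.597, 0.0056, 0.0411]
eef_rot: [-2.404, -2.022, 0.0]
contact_force: [-0.4, -0.0, -0.7]
finger_gap: 0.498
finger_force: 0.0
```

Request:
drive_tool:
  series:
    - [[0,0,0,0,0,0],[0,0,0,0,0,0],[0,0,0,0,0,0],[0,0,0,0,0,0]]
  jaw: 75

```text
time: 18.38
eef_pos: [0.5972, 0.0055, 0.0413]
eef_rot: [2.404, 2.022, 0.0]
contact_force: [-0.1, -1.0, 0.0]
finger_gap: 0.753
finger_force: 0.0
```

```bash
python3 - <<'E'
from h import *
a=optics.capture("wrist");b=optics.capture("scene")[100:260,150:350]
cv2.imwrite("pics/w7.png",np.hstack([a[:,:,::-1],np.pad(cv2.resize(b,(288,230))[:,:,::-1],((0,154),(0,0),(0,0)))]))
E
```

```text
(no output)
```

View pics/w7.png

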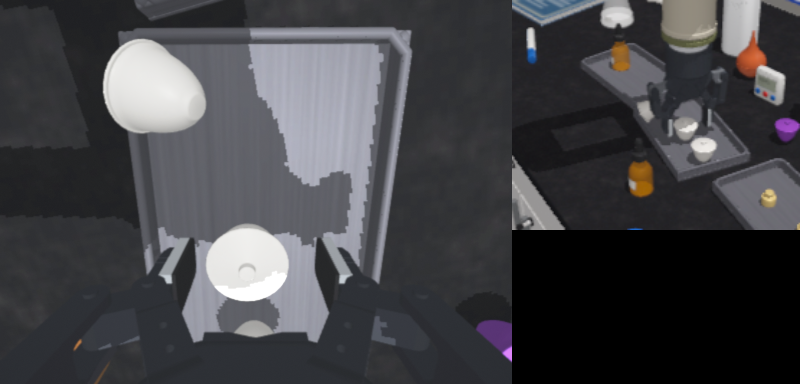

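The new crucible stands upright at (247,262). The fallen one lies with its lid over the left wall, rim centre about (128,86), and its foot at (192,112) on the tray floor.

```bash
python3 - <<'E'
from h import *
w=optics.camera_model("wrist")
F=ray(w,(190,111),.014)
print("C",-w["R"].T@w["t"],"foot",F)
for z in(.024,.028,.032,.036,.040,.044):
    r=ray(w,(128,86),z); d=r-F; print(z,r.round(4),np.linalg.norm(d).round(4),np.degrees(np.arctan2(d[1],d[0])).round(1),"elev",np.degrees(np.arcsin(d[2]/np.linalg.norm(d))).round(1))
for p in((122,35),(135,255),(400,35)): print(ray(w,p,.02))
E
```

```text
C [0.61026172 0.07938524 0.1583049 ] foot [0.57876842 0.08239472 0.014     ]
0.024 [0.5565 0.0972 0.024 ] 0.0286 146.4 elev 20.5
0.028 [0.5581 0.0967 0.028 ] 0.0288 145.4 elev 29.1
0.032 [0.5597 0.0961 0.032 ] 0.0296 144.2 elev 37.4
0.036 [0.5613 0.0956 0.036 ] 0.031 142.9 elev 45.1
0.04 [0.5629 0.0951 0.04  ] 0.033 141.4 elev 52.0
0.044 [0.5645 0.0945 0.044 ] 0.0354 139.6 elev 58.0
[0.5585614 0.1181122 0.02     ]
[0.53274115 0.01413735 0.02      ]
[0.6772773  0.09750023 0.02      ]
```

Request:
drive_tool:
  series:
    - [[0,0,-20,0,0,0],[0,0,-40,0,0,0],[0,0,-40,0,0,0],[5,-20,-40,0,0,0],[5,-20,0,0,0,0],[0,0,0,0,0,0]]

```text
time: 19.23
eef_pos: [0.5594, 0.0227, 0.1834]
eef_rot: [2.402, 2.022, 0.003]
contact_force: [-0.0, -0.2, 0.4]
finger_gap: 0.756
finger_force: 0.0
```

```bash
python3 - <<'E'
from h import *
w=optics.camera_model("wrist"); a=optics.capture("wrist"); np.save("pics/w8.npy",a); s=robot.read_state()
print(s["eef_pos"]); 
p=proj(w,[.56,.095,.03]); print(p); b=optics.capture("scene")
x,y=map(int,p); x0=max(0,x-60); y0=max(0,y-60); print(x0,y0)
q=proj(optics.camera_model("scene"),[.56,.095,.03]); print(q); u,v=map(int,q)
cv2.imwrite("pics/w8.png",np.hstack([cv2.resize(i,(400,400),interpolation=cv2.INTER_CUBIC)[:,:,::-1] for i in(a[y0:y0+120,x0:x0+120],b[v-40:v+40,u-40:u+40])]))
import json; json.dump({k:w[k].tolist() for k in("mtx","R","t")},open("w8.json","w"))
E
```

```text
[0.55965046 0.02234399 0.18261393]
[241.22860267 110.005645  ]
181 50
[240.02987633 174.47778875]
```

View pics/w8.png

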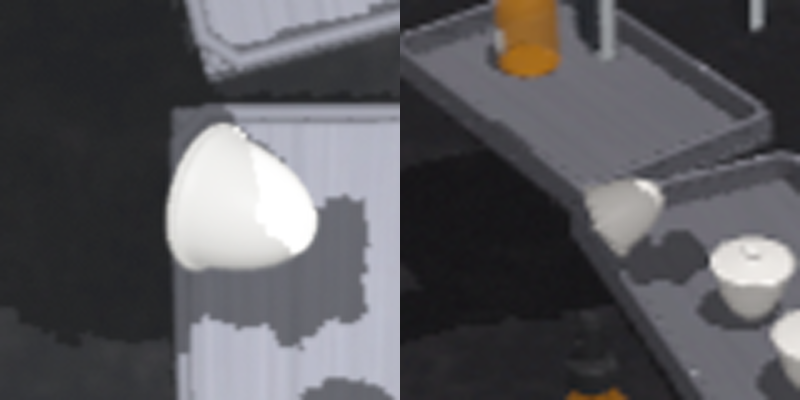

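The crucible seems to lie lid-down against the left wall, foot raised, with its axis at about 150°. I'll nudge it inward over the wall with closed fingers so that it lies free on the floor.

```bash
python3 - <<'E'
from h import *
plan(.518,.117,.10,-28)
E
```

```text
pos [0.5597 0.0222 0.182 ] psi -9.8 shift now-frame [ 86.3 -57.4  81.9] turn [ 0.1 -0.  18.2] | shift after turn [ 64.2 -81.3  82. ] t 19.325
```

Request:
drive_tool:
  series:
    - [[0,0,10,0,0,9],[0,0,10,0,0,9],[22,-27,10,0,0,0],[21,-27,20,0,0,0],[21,-27,20,0,0,0],[0,0,10,0,0,0],[0,0,0,0,0,0]]
  jaw: 0

```text
time: 20.2
eef_pos: [0.5175, 0.1161, 0.1002]
eef_rot: [-2.69, -1.622, 0.003]
contact_force: [-0.3, -0.4, 0.1]
finger_gap: 0.002
finger_force: 0.0
```

Request:
drive_tool:
  series:
    - [[0,0,30,0,0,0],[0,0,15,0,0,0],[0,0,0,0,0,0],[0,0,0,0,0,0]]

```text
time: 20.7
eef_pos: [0.5185, 0.1165, 0.0573]
eef_rot: [2.691, 1.62, 0.002]
contact_force: [0.5, 0.7, 0.2]
finger_gap: -0.002
finger_force: 0.0
```

Request:
drive_tool:
  series:
    - [[0,0,5,0,0,0],[0,8,0,0,0,0],[0,8,0,0,0,0],[0,8,0,0,0,0],[0,8,0,0,0,0],[0,8,0,0,0,0],[0,6,0,0,0,0],[0,0,0,0,0,0]]

```text
time: 21.7
eef_pos: [0.5587, 0.095, 0.0513]
eef_rot: [2.691, 1.621, 0.0]
contact_force: [-0.0, -0.2, -0.6]
finger_gap: 0.0
finger_force: 0.0
```

```bash
python3 - <<'E'
from h import *
w=optics.camera_model("wrist"); a=optics.capture("wrist"); b=optics.capture("scene")[120:240,180:340]
cv2.imwrite("pics/w9.png",np.hstack([a[:,:,::-1],np.pad(cv2.resize(b,(288,216))[:,:,::-1],((0,168),(0,0),(0,0)))]))
import json; json.dump({k:w[k].tolist() for k in("mtx","R","t")},open("w9.json","w"))
E
```

```text
(no output)
```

View pics/w9.png

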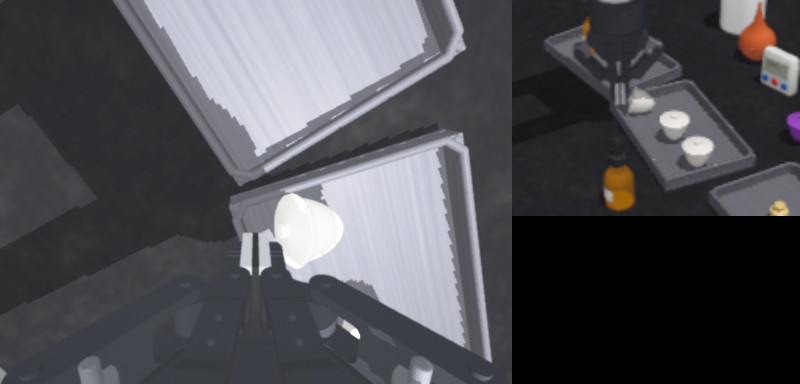

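The crucible now lies on its side inside the tray, lid knob at (283,228) and foot at (340,228), free of the left wall.

```bash
python3 - <<'E'
from h import *
import json; w={k:np.array(v) for k,v in json.load(open("w9.json")).items()}
print("rim",ray(w,(298,231),.024),"knob",ray(w,(283,229),.026),"foot",ray(w,(340,229),.014),"top/bot of rim",ray(w,(290,195),.024),ray(w,(298,267),.024))
for p in((235,203),(462,138),(235,180),(270,168)): print(p,ray(w,p,.02))
print("C",-w["R"].T@w["t"])
E
```

```text
rim [0.58435802 0.09163302 0.024     ] knob [0.57779693 0.09748325 0.026     ] foot [0.60610665 0.07639466 0.014     ] top/bot of rim [0.58952836 0.11247007 0.024     ] [0.57467912 0.07118637 0.024     ]
(235, 203) [0.5606466  0.12112117 0.02      ]
(462, 138) [0.68090636 0.09741877 0.02      ]
(235, 180) [0.56698595 0.13252757 0.02      ]
(270, 168) [0.58656318 0.12958502 0.02      ]
C [0.59415649 0.16116802 0.16830335]
```

Request:
drive_tool:
  series:
    - [[0,-4,0,0,0,0],[0,0,-40,0,0,0],[0,0,-30,0,0,-10],[0,0,0,0,0,-10],[0,0,0,0,0,-10],[0,0,0,0,0,-10],[0,0,0,0,0,-10],[0,0,0,0,0,-10]]
  jaw: 75
  grip_force: 20

```text
time: 22.8
eef_pos: [0.5543, 0.0974, 0.1212]
eef_rot: [-1.511, -2.754, 0.0]
contact_force: [-0.2, -0.2, 0.3]
finger_gap: 0.748
finger_force: 0.0
```

Request:
drive_tool:
  series:
    - [[0,0,0,0,0,-10],[0,0,0,0,0,-10],[0,0,0,0,0,-6],[0,0,0,0,0,0]]

```text
time: 23.3
eef_pos: [0.5544, 0.0973, 0.1212]
eef_rot: [-0.863, -3.021, 0.0]
contact_force: [0.0, -0.6, 0.7]
finger_gap: 0.746
finger_force: 0.0
```

```bash
python3 - <<'E'
from h import *
plan(.583,.092,.048,58)
w=optics.camera_model("wrist"); a=optics.capture("wrist")
cv2.imwrite("pics/w10.png",a[:,:,::-1])
for c,st in blobs(masks(a)["white"],150): 
    r=ray(w,c,.022)
    if np.hypot(r[0]-.59,r[1]-.09)<.05: print(c,st,r)
for X in([.584,.0916,.024],[.606,.0764,.014],[.5975,.0055,.036]): print(proj(w,X))
E
```

```text
pos [0.5544 0.0973 0.1212] psi 58.1 shift now-frame [-27.1  10.6  73.2] turn [-0.  -0.   0.1] | shift after turn [-27.   10.6  73.2] t 23.3
[227.57418978 266.82440876] [   67   191   262   151 17125] [0.59106974 0.04653054 0.022     ]
[268.19034949 236.35020498]
[265.83228827 258.88462784]
[189.6827021  304.06847256]
```

View pics/w10.png

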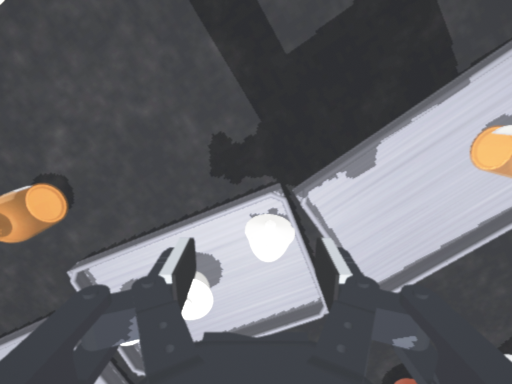

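The crucible lies at (269,237), lid up-image and foot at (268,258). Its axis runs along tool x, so the fingers will close across its rim.

Request:
drive_tool:
  series:
    - [[-14,5,10,0,0,0],[-13,5,15,0,0,0],[0,0,25,0,0,0],[0,0,15,0,0,0],[0,0,5,0,0,0],[0,0,0,0,0,0],[0,0,0,0,0,0]]

```text
time: 24.22
eef_pos: [0.5838, 0.0914, 0.0524]
eef_rot: [0.862, 3.019, 0.001]
contact_force: [0.4, 0.1, 0.5]
finger_gap: 0.752
finger_force: 0.0
```

Request:
drive_tool:
  series:
    - [[0,0,4,0,0,0],[0,0,3,0,0,0],[0,0,0,0,0,0],[0,0,0,0,0,0]]

```text
time: 24.72
eef_pos: [0.583, 0.0913, 0.0442]
eef_rot: [-0.862, -3.021, 0.0]
contact_force: [0.2, 0.1, 0.2]
finger_gap: 0.75
finger_force: 0.0
```

Request:
drive_tool:
  series:
    - [[0,0,0,0,0,0],[0,0,0,0,0,0],[0,0,0,0,0,0],[0,0,0,0,0,0],[0,0,0,0,0,0]]
  jaw: 0

```text
time: 25.35
eef_pos: [0.5832, 0.0913, 0.0445]
eef_rot: [0.862, 3.021, 0.0]
contact_force: [-1.2, -1.2, 3.1]
finger_gap: 0.442
finger_force: 19.9
```

Request:
drive_tool:
  series:
    - [[0,0,-10,0,0,0],[0,0,-20,0,0,0],[0,0,-30,0,0,0],[0,0,-30,0,0,0],[0,0,0,0,0,0],[0,0,0,0,0,0]]

```text
time: 26.1
eef_pos: [0.5831, 0.0913, 0.1346]
eef_rot: [0.862, 3.021, 0.0]
contact_force: [0.0, -0.2, 0.1]
finger_gap: 0.44
finger_force: 20.1
```

```bash
python3 - <<'E'
from h import *
s=robot.read_state(); print(s["eef_pos"],s["finger_gap"])
a=optics.capture("wrist"); b=optics.capture("scene"); np.save("pics/w11.npy",a)
p=s["eef_pos"]-[0,0,.006]; q=proj(optics.camera_model("scene"),p); print(q, proj(optics.camera_model("wrist"),p))
u,v=map(int,q); 
cv2.imwrite("pics/w11.png",np.hstack([cv2.resize(i,(400,400),interpolation=cv2.INTER_CUBIC)[:,:,::-1] for i in(a[180:330,180:330],b[v-40:v+40,u-40:u+40])]))
E
```

```text
[0.5830509  0.09134848 0.13458318] 0.44007680803135096
[247.54833561 139.24780189] [256.20055462 268.24870006]
```

View pics/w11.png

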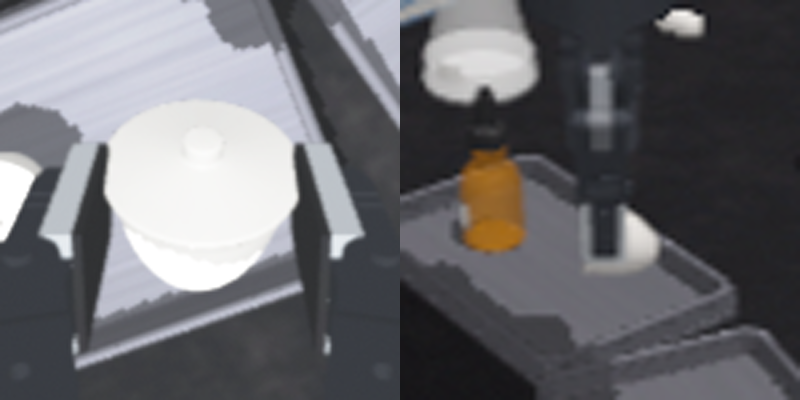

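The crucible is held by its rim with its axis nearly horizontal and the lid towards tool +x. I'll carry it to a free spot on the bench, tilt the tool about its y to set it on its foot, then re-grasp it normally.

Request:
drive_tool:
  series:
    - [[0,0,-8,0,0,10],[0,0,-8,0,0,10],[0,0,-8,0,0,10],[0,0,-8,0,0,10],[0,0,0,0,0,10],[0,0,0,0,0,10],[0,0,0,0,0,10],[0,0,0,0,0,10]]

```text
time: 27.2
eef_pos: [0.5822, 0.0913, 0.1648]
eef_rot: [-2.606, -1.752, 0.003]
contact_force: [-0.4, -0.3, 0.5]
finger_gap: 0.438
finger_force: 20.1
```

Request:
drive_tool:
  series:
    - [[0,0,0,0,0,10],[0,0,0,0,0,10],[0,0,0,0,0,10],[0,0,0,0,0,7],[0,0,0,0,0,0]]

```text
time: 27.82
eef_pos: [0.5823, 0.0913, 0.165]
eef_rot: [-3.026, -0.844, 0.003]
contact_force: [-0.6, 0.0, -1.1]
finger_gap: 0.437
finger_force: 20.1
```

```bash
python3 - <<'E'
from h import *
plan(.45,.27,.16,-59)
print(robot.read_state()["joints"].round(2))
E
```

```text
pos [0.5823 0.0913 0.165 ] psi -58.8 shift now-frame [ -20.6 -221.4    5.3] turn [-0.1  0.1  0.2] | shift after turn [ -21.4 -221.4    5. ] t 27.825
[ 0.07  0.16  1.62 -0.    1.36  1.09]
```

Request:
drive_tool:
  series:
    - [[-5,-55,0,0,0,0],[-5,-55,0,0,0,0],[-5,-55,0,0,0,0],[-5,-56,0,0,0,0],[0,0,0,0,0,0]]

```text
time: 28.45
eef_pos: [0.4491, 0.2727, 0.1657]
eef_rot: [-3.022, -0.855, 0.002]
contact_force: [0.5, -0.2, -0.0]
finger_gap: 0.438
finger_force: 20.1
```

Request:
drive_tool:
  series:
    - [[0,0,0,0,10,0],[0,0,0,0,10,0],[0,0,0,0,10,0],[0,0,0,0,10,0],[0,0,0,0,10,0],[0,0,0,0,10,0],[0,0,0,0,0,0],[0,0,0,0,0,0]]

```text
time: 29.45
eef_pos: [0.494, 0.3029, 0.1775]
eef_rot: [-2.481, -0.712, -1.274]
contact_force: [-0.2, -0.1, -0.8]
finger_gap: 0.437
finger_force: 20.2
```

```bash
python3 - <<'E'
from h import *
s=robot.read_state(); R=Rt.from_rotvec(s["eef_rot"]).as_matrix(); print(s["eef_pos"],R.round(2),s["joints"].round(2))
m=optics.camera_model("scene"); b=optics.capture("scene"); piv=s["eef_pos"]+.02*R[:,2]; q=proj(m,piv); print(piv,q)
u,v=map(int,q); g=b[v-25:v+25,u-30:u+30]
for r in g[::2]: print("".join(" .:-=+*#%@"[min(9,int(x)//26)] for x in r.min(1)))
w=optics.camera_model("wrist"); print(proj(w,piv))
E
```

```text
[0.4939737  0.30293508 0.17747828] [[ 0.49  0.53  0.69]
 [ 0.3  -0.85  0.44]
 [ 0.81 -0.01 -0.58]] [ 0.36 -0.56  2.5   0.58  0.31  0.9 ]
[0.50768475 0.31172125 0.1658675 ] [180.60450475 101.27567024]
**=--::::::.................................................
**+=-::::::::...............................................
**+=:::::.:.:::.............................................
*++-:::::....:..............................................
*+=-:::::...................................................
+=--:::..............................:=+++==--::............
==-:::...:......................:=++++==-::--===--:.........
-:::::..::..........:::....-+++++=---------::::--====-:::...
:::.....:............::::..:::-----==-::--=====--::--====-::
::...................:--===-::=-:::::-===----------:::::--==
....................:-==++++++====-:...:---::::::::::::::::-
........................::--======-:...-==--:::::::::::--===
.........................::-*+::::::...-----:::::--=======+*
............::--:...........::.::.......::::--======+*****+=
.......::--::::::-==--::::-++-..........-======+*****+=-:...
::=++=-:-==+=--::::::::::-++*****+=--==-==+****+==-:........
...::-+*+=-:-=++=-::::::::-+++**++++=+****+==-:.............
.......:-=+*+=-:-=+==---====++++++++*+=-::..................
...........:-=+++-:--=--==+***+++=-::.......................
...............-=+*+++****++=-:.............................
..................:-++==-:..................................
....................:.......................................
..........=###*-............................................
..........+#%%#=............................................
..........+#%%#+............................................
[254.38032225 252.50419037]
```

Request:
drive_tool:
  series:
    - [[-20,0,14,0,0,0],[-20,0,14,0,0,0],[-20,0,14,0,0,0],[-20,0,14,0,0,0],[0,0,0,0,5,0],[0,0,0,0,0,0],[0,0,0,0,0,0]]

```text
time: 30.38
eef_pos: [0.4974, 0.3166, 0.0994]
eef_rot: [-2.436, -0.717, -1.289]
contact_force: [-0.4, -0.4, -0.1]
finger_gap: 0.437
finger_force: 20.2
```

```bash
cat >> h.py <<'E'
def st():
    s=robot.read_state(); R=Rt.from_rotvec(s["eef_rot"]).as_matrix()
    print(s["eef_pos"].round(4),R.round(2).tolist(),s["joints"].round(2),"piv",(s["eef_pos"]+.02*R[:,2]).round(4),"F",s["contact_force"].round(1),s["time"])
E
python3 -c "
from h import *
st()"
```

```text
[0.4974 0.3166 0.0994] [[0.48, 0.55, 0.68], [0.29, -0.83, 0.47], [0.83, -0.02, -0.56]] [ 0.37 -0.27  2.5   1.82  0.2  -0.36] piv [0.5111 0.326  0.0883] F [-0.4 -0.4 -0.1] 30.375
```

Request:
drive_tool:
  series:
    - [[-12,0,8,0,0,0],[-12,0,8,0,0,0],[-9,0,6,0,0,0],[0,0,0,0,0,0],[0,0,0,0,0,0]]

```text
time: 31.0
eef_pos: [0.497, 0.3176, 0.0603]
eef_rot: [-2.435, -0.716, -1.29]
contact_force: [-0.5, -0.1, -0.1]
finger_gap: 0.438
finger_force: 20.2
```

```bash
python3 -c "
from h import *
st()"
```

```text
[0.497  0.3176 0.0603] [[0.47, 0.55, 0.69], [0.29, -0.83, 0.47], [0.83, -0.03, -0.56]] [ 0.37 -0.12  2.48  2.33  0.27 -0.88] piv [0.5107 0.327  0.0492] F [-0.5 -0.1 -0.1] 31.0
```

Request:
drive_tool:
  series:
    - [[-4,0,3,0,3,0],[-4,0,3,0,3,0],[0,0,0,0,0,0],[0,0,0,0,0,0]]

```text
time: 31.5
eef_pos: [0.4975, 0.3183, 0.0501]
eef_rot: [-2.348, -0.688, -1.404]
contact_force: [0.1, 0.3, 0.3]
finger_gap: 0.436
finger_force: 20.2
```

```bash
python3 -c "
from h import *
st()"
```

```text
[0.4975 0.3183 0.0501] [[0.4, 0.55, 0.73], [0.24, -0.83, 0.5], [0.88, -0.03, -0.47]] [ 0.36  0.    2.49  2.67  0.47 -1.22] piv [0.5122 0.3283 0.0408] F [0.1 0.3 0.3] 31.5
```

Request:
drive_tool:
  series:
    - [[-3,0,1,0,4,0],[0,0,0,0,0,0],[0,0,0,0,0,0]]

```text
time: 31.88
eef_pos: [0.4971, 0.318, 0.0468]
eef_rot: [-2.288, -0.669, -1.478]
contact_force: [-0.2, -0.6, -1.3]
finger_gap: 0.437
finger_force: 20.2
```

Request:
drive_tool:
  series:
    - [[-2,0,1,0,0,0],[0,0,0,0,0,0],[0,0,0,0,0,0]]

```text
time: 32.25
eef_pos: [0.4969, 0.3178, 0.0443]
eef_rot: [-2.288, -0.668, -1.479]
contact_force: [-0.3, -0.6, 0.2]
finger_gap: 0.435
finger_force: 20.2
```

```bash
python3 -c "
from h import *
st()"
```

```text
[0.4969 0.3178 0.0443] [[0.35, 0.55, 0.76], [0.2, -0.83, 0.51], [0.91, -0.03, -0.4]] [ 0.35  0.1   2.49  2.76  0.63 -1.33] piv [0.5121 0.3281 0.0362] F [-0.3 -0.6  0.2] 32.25
```

Request:
drive_tool:
  series:
    - [[-2,0,1,0,0,0],[0,0,0,0,0,0],[0,0,0,0,0,0]]

```text
time: 32.62
eef_pos: [0.4968, 0.3178, 0.0416]
eef_rot: [-2.288, -0.668, -1.479]
contact_force: [0.2, 0.2, 1.0]
finger_gap: 0.436
finger_force: 20.2
```

Request:
drive_tool:
  series:
    - [[-2,0,1,0,0,0],[0,0,0,0,0,0],[0,0,0,0,0,0]]

```text
time: 33.0
eef_pos: [0.4969, 0.3179, 0.0395]
eef_rot: [-2.288, -0.668, -1.479]
contact_force: [-0.5, 0.4, -0.0]
finger_gap: 0.438
finger_force: 20.2
```

Request:
drive_tool:
  series:
    - [[-2,0,1,0,0,0],[0,0,0,0,0,0],[0,0,0,0,0,0]]

```text
time: 33.38
eef_pos: [0.4969, 0.318, 0.0372]
eef_rot: [-2.288, -0.668, -1.479]
contact_force: [-0.2, -0.5, -0.3]
finger_gap: 0.438
finger_force: 20.2
```

Request:
drive_tool:
  series:
    - [[-1,0,0.5,0,0,0],[0,0,0,0,0,0],[0,0,0,0,0,0]]

```text
time: 33.75
eef_pos: [0.4971, 0.3182, 0.0364]
eef_rot: [-2.287, -0.668, -1.48]
contact_force: [-0.1, -0.7, 1.7]
finger_gap: 0.438
finger_force: 20.3
```

Request:
drive_tool:
  series:
    - [[-1,0,0.5,0,0,0],[0,0,0,0,0,0],[0,0,0,0,0,0]]

```text
time: 34.12
eef_pos: [0.4977, 0.3185, 0.0361]
eef_rot: [-2.286, -0.668, -1.482]
contact_force: [-1.0, 0.4, 5.8]
finger_gap: 0.439
finger_force: 20.4
```

```bash
python3 - <<'E'
from h import *
st()
a=optics.capture("wrist"); g=cv2.cvtColor(a,cv2.COLOR_RGB2GRAY)[190:330,180:330]
g=cv2.resize(g,(75,40),interpolation=cv2.INTER_AREA)
for r in g: print("".join(" .:-=+*#%@"[min(9,int(x)//26)] for x in r))
E
```

```text
[0.4977 0.3185 0.0361] [[0.35, 0.55, 0.76], [0.2, -0.83, 0.51], [0.92, -0.02, -0.4]] [ 0.36  0.15  2.48  2.78  0.66 -1.35] piv [0.5129 0.3288 0.0281] F [-1.   0.4  5.8] 34.125
............................................................:-++=--=+++++++
...........................................................:=++=--=++++++++
..........................................................:=++=--=+++++++++
.........................................................:=++=--=++++++++++
........................................................-=+=---=+++++++++++
................::.....................................-=+==--=++++++++++++
..............:::.....................................:-===--=+++++++++++++
...................................::::...............-======++++++++++++++
...........................::=+*#%%%%%%%%#*+=-:.....:-==+==++++++++++++++++
........................:=#%@@@@@@@@@@@@@@@@@@@#+-...---==-==++++++++++++++
......................-*@@@@@@@@@@@@@@@@@@@@@@@@@@#=:---------====+++++++++
....................:*@@@@@@@@@@@@@@@@@@@@@@@@@@@@@@%*-------------===+++++
............
[... 1415 characters left out ...]
.:.:::::::::::::
::::::::::::::::..............................................:::::::::::::
::::::::::::::::............................................:.:::::::::::::
:::::::::::::-=:............................................:-:::::::::::::
:::::::::::::==:............................................:=-::::::::::::
::::::::::::::...............................................::::::::::::::
::::::::::::::...............................................::::::::::::::
:::::::::::::::..............................................::::::::::::::
:::::::::::::::..............................................::::::::::::::
:::::::::::::::..............................................::::::::::::::
```

Request:
drive_tool:
  series:
    - [[0,0,0,0,0,0],[0,0,0,0,0,0],[0,0,0,0,0,0],[0,0,0,0,0,0]]
  jaw: 50

```text
time: 34.67
eef_pos: [0.4968, 0.318, 0.0348]
eef_rot: [-2.288, -0.668, -1.479]
contact_force: [0.4, 0.3, -0.5]
finger_gap: 0.501
finger_force: 0.0
```

Request:
drive_tool:
  series:
    - [[0,0,0,0,0,0],[0,0,0,0,0,0],[0,0,0,0,0,0],[0,0,0,0,0,0]]
  jaw: 70

```text
time: 35.17
eef_pos: [0.497, 0.3181, 0.0351]
eef_rot: [-2.288, -0.668, -1.479]
contact_force: [0.0, 0.2, -0.4]
finger_gap: 0.699
finger_force: 0.0
```

```bash
python3 - <<'E'
from h import *
st()
a=optics.capture("wrist"); g=cv2.cvtColor(a,cv2.COLOR_RGB2GRAY)[160:300,180:330]
g=cv2.resize(g,(75,40),interpolation=cv2.INTER_AREA)
for r in g: print("".join(" .:-=+*#%@"[min(9,int(x)//26)] for x in r))
E
```

```text
[0.497  0.3181 0.0351] [[0.35, 0.55, 0.76], [0.2, -0.83, 0.51], [0.91, -0.03, -0.4]] [ 0.36  0.15  2.48  2.78  0.66 -1.35] piv [0.5122 0.3284 0.0271] F [ 0.   0.2 -0.4] 35.175
......................................................................:===-
.....................................................................-=+=--
....................................................................-===--=
..................................................................:-==-:-=+
.................................................................:===---=++
................................................................:==----=+++
...............................................................:===---=++++
..............................................................-=+=---=+++++
.............................................................-=+=---=++++++
...........................................................:-===---=+++++++
..........................................................:===---=+++++++++
.........................................................:====--=++++++++++
............
[... 1415 characters left out ...]
...............-
:...................-#@@@@@@@@@@@@@@@@@@@@@@@@@@@%=.......................:
:.....................-*%@@@@@@@@@@@@@@@@@@@@@@%*-.........................
:.......................=#%%@@@@@@@@@@@@@@@%%##+:..........................
:........................-+*#####%%%%%#######*=:...........................
:..........................-+*#############*=:............................:
:............................:=+**#####**+-...............................:
:................................:::-:::...................................
::.........................................................................
::.........................................................................
```

Request:
drive_tool:
  series:
    - [[9,0,-4,0,0,0],[14,0,-6,0,0,0],[14,0,-6,0,0,0],[14,0,-6,0,-5,0],[15,0,-8,0,-10,0],[10,0,-10,0,-10,0],[0,0,0,0,-10,0],[0,0,0,0,-10,0]]

```text
time: 36.22
eef_pos: [0.4817, 0.3639, 0.0935]
eef_rot: [-2.383, -0.802, -1.098]
contact_force: [0.2, 0.7, -0.3]
finger_gap: 0.7
finger_force: 0.0
```

```bash
python3 -c "
from h import *
st()
plan(.5121,.3281,.17,-20)
m=optics.camera_model('scene');b=optics.capture('scene')
for c,s in blobs(masks(b)['white']):
    p=ray(m,c,.028)
    if np.hypot(p[0]-.512,p[1]-.328)<.06: print(c,s,p)
"
```

```text
[0.4817 0.3639 0.0935] [[0.53, 0.64, 0.55], [0.33, -0.76, 0.56], [0.78, -0.11, -0.61]] [ 0.38 -0.2   2.4   1.37  0.33  0.1 ] piv [0.4928 0.3752 0.0812] F [ 0.2  0.7 -0.3] 36.225
pos [0.4817 0.3639 0.0935] psi -49.7 shift now-frame [ 63.9  38.1 -50.3] turn [  7.6 -52.2 -30.5] | shift after turn [-23.3  40.8 -76.5] t 36.225
[184.90983607 143.91803279] [178 139  14  13 122] [0.5095225  0.32204292 0.028     ]
```

Request:
drive_tool:
  series:
    - [[16,-2,-12,0,0,0],[16,-2,-12,0,0,0],[16,-2,-12,0,0,0],[0,0,0,1,-9,-5],[0,0,0,1,-9,-5],[0,0,0,1,-9,-5],[0,0,0,1,-9,-5],[0,0,0,0,0,0]]

```text
time: 37.28
eef_pos: [0.4833, 0.3698, 0.1552]
eef_rot: [-2.588, -1.45, -0.44]
contact_force: [-0.7, 0.1, 0.0]
finger_gap: 0.703
finger_force: 0.0
```

```bash
python3 -c "
from h import *
plan(.51,.315,.17,-20)
print(robot.read_state()['joints'].round(2))
"
```

```text
pos [0.4833 0.3698 0.1552] psi -31.7 shift now-frame [-26.5  51.8 -23.6] turn [  3.  -18.5 -11.4] | shift after turn [-42.4  43.8 -14.8] t 37.275
[ 0.49 -0.03  1.88  0.17  1.01  0.96]
```

Request:
drive_tool:
  series:
    - [[0,0,0,1.5,-9,-5.5],[0,0,0,1.5,-9.3,-5.8],[-21,22,-8,0,0,0],[-21,22,-8,0,0,0],[0,0,0,0,0,0]]

```text
time: 37.9
eef_pos: [0.5089, 0.3118, 0.1698]
eef_rot: [-2.576, -1.787, -0.012]
contact_force: [-1.0, 0.1, 0.1]
finger_gap: 0.699
finger_force: 0.0
```

```bash
python3 - <<'E'
from h import *
w=optics.camera_model("wrist"); a=optics.capture("wrist")
plan(.51,.322,.15,-20)
for c,s in blobs(masks(a)["white"],150):
    p=ray(w,c,.031)
    if np.hypot(p[0]-.51,p[1]-.322)<.06:
        print(c,s,p); x,y,W,H=s[:4]
        g=cv2.cvtColor(a,cv2.COLOR_RGB2GRAY)[y-4:y+H+4,x-4:x+W+4]
        for r in g[::2]: print("".join(" .:-=+*#%@"[max(0,min(9,(int(v)-60)//20))] for v in r))
E
```

```text
pos [0.5084 0.3124 0.1696] psi -20.5 shift now-frame [ 9.3 -1.8 19.7] turn [-0.1 -0.5 -0.5] | shift after turn [ 9.5 -1.7 19.6] t 37.95
[251.07594937 172.29873418] [ 229  150   45   45 1580] [0.51223892 0.32988625 0.031     ]
                                                     
                                                     
                     ..::-==::..                     
                :+*#%%%%%%%%%%%%%#*+:                
            .-*#%%%%%%%%%%%%%%%%%%%%%#*-             
          .+#%%%%%%%%%%%%%%%%%%%%%%%%%%%#+.          
        .+#%%%%%%%%%%%%%%%%%%%%%%%%%%%%%%%#+.        
       -*%%%%%%%%%%%%%%%%%%%%%%%%%%%%%%%%%%%*:       
      -*%%%%%%%%%%%%%%%%%%%%%%%%%%%%%%%%%%%%%#=      
     :*%%%%%%%%%%%%%%%%%%%%%%%%%%%%%%%%%%%%%%%#-     
    .+#%%%%%%%%%%%%%%%%%%%%%%%%%%%%%%%%%%%%%%%%*:    
    -*#%%%%%%%%%%%%%%%%%%%%%%%%%%%%%%%%%%%%%%%%#+    
    +#%%%%%%%%%%%%%%%%####%###%%%%%%%%%%%%%%%%%#+    
    +#%%%%%%@@@@@%@@%##%%%%%%%%@@@%%%%%%%%%%%%%#+.   
    +#%%%%%@@@@@@@@@@@%%%%%%%%@@@@@@@@@%%%%%%%%@%:   
    =@@@@@@@@@@@@@@@@@@@@@@@@@@@@@@@@@@@%%%%%%%#=    
    :@@@@@@@@@@@@@@@@@@@@@@@@@@@@@@@@@@@@%%@@@@#:    
     +@@@@@@@@@@@@@@@@@@@@@@@@@@@@@@@@@@@@@@@@@%.    
     .#@@@@@@@@@@@@@@@@@@@@@@@@@@@@@@@@@@@@@@@%.     
       +@@@@@@@@@@@@@@@@@@@@@@@@@@@@@@@@@@@@@#.      
        :#@@@@@@@@@@@@@@@@@@@@@@@@@@@@@@@@@@=        
          :#@@@@@@@@@@@@@@@@@@@@@@@@@@@@@@+          
            :*@@@@@@@@@@@@@@@@@@@@@@@@@#-            
               .=#@@@@@@@@@@@@@@@@@%*-.              
                    .:=+#%%%#*+-:
```

The crucible stands upright again at (251,172), its disc round with the knob centred. I'll re-grasp it with the fingers turned clear of the bottle tray wall.

Request:
drive_tool:
  series:
    - [[17,-2.5,10,0,0,0],[0,0,20,0,0,10],[0,0,20,0,0,10],[0,0,20,0,0,10],[0,0,20,0,0,0],[0,0,0,0,0,0]]
  jaw: 62

```text
time: 38.7
eef_pos: [0.5108, 0.3294, 0.0779]
eef_rot: [-2.95, -1.068, -0.001]
contact_force: [0.2, -1.2, 0.5]
finger_gap: 0.617
finger_force: 0.0
```

```bash
python3 - <<'E'
from h import *
w=optics.camera_model("wrist"); a=optics.capture("wrist")
plan(.512,.329,.039,-50)
for c,s in blobs(masks(a)["white"],150):
    p=ray(w,c,.031)
    if np.hypot(p[0]-.51,p[1]-.322)<.04: print(c,s,p)
E
```

```text
pos [0.5119 0.3297 0.0795] psi -50.3 shift now-frame [-0.6  0.7 40.4] turn [-0.2 -0.2 -0.3] | shift after turn [-0.4  0.6 40.5] t 38.75
[255.39667607 228.85324553] [ 223  199   66   61 3189] [0.51259442 0.33013825 0.031     ]
```

Request:
drive_tool:
  series:
    - [[0,0,20,0,0,0],[0,0,14,0,0,0],[0,0,6,0,0,0],[0,0,0,0,0,0],[0,0,0,0,0,0]]

```text
time: 39.38
eef_pos: [0.5137, 0.3301, 0.041]
eef_rot: [-2.953, -1.061, -0.009]
contact_force: [0.2, -0.8, 0.6]
finger_gap: 0.617
finger_force: 0.0
```

Request:
drive_tool:
  series:
    - [[0,0,0,0,0,0],[0,0,0,0,0,0],[0,0,0,0,0,0],[0,0,0,0,0,0],[0,0,0,0,0,0]]
  jaw: 0
  grip_force: 25

```text
time: 40.0
eef_pos: [0.5139, 0.3303, 0.0414]
eef_rot: [-2.953, -1.061, -0.01]
contact_force: [-0.6, 0.1, 5.4]
finger_gap: 0.44
finger_force: 24.9
```

Request:
drive_tool:
  series:
    - [[0,0,-20,0,0,0],[0,0,-40,0,0,0],[0,0,-50,0,0,-10],[0,0,0,0,0,-10],[0,0,0,0,0,-10],[0,0,0,0,0,-10],[0,0,0,0,0,0]]

```text
time: 40.88
eef_pos: [0.5128, 0.3294, 0.1514]
eef_rot: [-2.415, -2.007, -0.01]
contact_force: [0.5, 1.4, -0.2]
finger_gap: 0.44
finger_force: 25.2
```

```bash
python3 - <<'E'
from h import *
plan(.6095,.070,.15,-10.2)
E
```

```text
pos [0.5128 0.3294 0.1514] psi -10.5 shift now-frame [-237.4  142.4    0.5] turn [ 0.2 -0.3 -0.3] | shift after turn [-238.2  141.1    1.4] t 40.875
```

Request:
drive_tool:
  series:
    - [[-48,27,-4,0,0,0],[-48,28,0,0,0,0],[-48,28,0,0,0,0],[-47,28,0,0,0,0],[-47,28,0,0,0,0],[0,0,30,0,0,0],[0,0,0,0,0,0],[0,0,0,0,0,0]]

```text
time: 41.88
eef_pos: [0.6063, 0.0708, 0.1244]
eef_rot: [-2.415, -2.007, -0.009]
contact_force: [-0.9, -0.2, -0.2]
finger_gap: 0.44
finger_force: 25.2
```

```bash
python3 - <<'E'
from h import *
plan(.6095,.070,.0445,-10.2)
E
```

```text
pos [0.6063 0.0708 0.1244] psi -10.5 shift now-frame [-0.7  3.1 79.9] turn [ 0.1 -0.3 -0.3] | shift after turn [-0.3  3.3 79.9] t 41.875
```

Request:
drive_tool:
  series:
    - [[0,2,35,0,0,0],[0,0,25,0,0,0],[0,0,12,0,0,0],[0,0,2,0,0,0],[0,0,0,0,0,0],[0,0,0,0,0,0]]

```text
time: 42.62
eef_pos: [0.6097, 0.0703, 0.0511]
eef_rot: [-2.415, -2.009, -0.012]
contact_force: [-0.5, 0.6, 0.5]
finger_gap: 0.44
finger_force: 25.2
```

Request:
drive_tool:
  series:
    - [[0,0,2,0,0,0],[0,0,1.5,0,0,0],[0,0,0,0,0,0],[0,0,0,0,0,0]]

```text
time: 43.12
eef_pos: [0.6086, 0.0702, 0.0461]
eef_rot: [-2.414, -2.009, -0.009]
contact_force: [-0.4, 0.1, 0.0]
finger_gap: 0.443
finger_force: 25.2
```

Request:
drive_tool:
  series:
    - [[0,0,1,0,0,0],[0,0,1,0,0,0],[0,0,0,0,0,0],[0,0,0,0,0,0]]

```text
time: 43.62
eef_pos: [0.6088, 0.0703, 0.0444]
eef_rot: [-2.414, -2.009, -0.01]
contact_force: [-1.3, 1.0, 3.9]
finger_gap: 0.444
finger_force: 25.3
```

Contact again. This time I'll open in small stages and check before rising.

Request:
drive_tool:
  series:
    - [[0,0,0,0,0,0],[0,0,0,0,0,0],[0,0,0,0,0,0],[0,0,0,0,0,0]]
  jaw: 50

```text
time: 44.12
eef_pos: [0.6086, 0.0702, 0.044]
eef_rot: [-2.414, -2.009, -0.009]
contact_force: [-0.6, 0.5, -0.8]
finger_gap: 0.498
finger_force: 0.0
```

Request:
drive_tool:
  series:
    - [[0,0,0,0,0,0],[0,0,0,0,0,0],[0,0,0,0,0,0],[0,0,0,0,0,0]]
  jaw: 72

```text
time: 44.62
eef_pos: [0.6087, 0.0703, 0.0441]
eef_rot: [-2.414, -2.009, -0.009]
contact_force: [-0.1, 0.6, -0.5]
finger_gap: 0.723
finger_force: 0.0
```

Request:
drive_tool:
  series:
    - [[0,0,-15,0,0,0],[0,0,-35,0,0,0],[0,0,-40,0,0,0],[0,0,-35,0,0,0],[0,0,0,0,0,0]]

```text
time: 45.25
eef_pos: [0.611, 0.0698, 0.1749]
eef_rot: [2.412, 2.007, 0.02]
contact_force: [0.3, -0.4, -0.1]
finger_gap: 0.719
finger_force: 0.0
```

```bash
python3 - <<'E'
from h import *
w=optics.camera_model("wrist"); a=optics.capture("wrist"); g=cv2.cvtColor(a,cv2.COLOR_RGB2GRAY)
for X in([.6088,.0702,.034],[.5977,.0057,.034]):
    u,v=map(int,proj(w,X)); print(u,v)
    for r in g[v-34:v+34:2,u-34:u+34]: print("".join(" .:-=+*#%@"[max(0,min(9,(int(x)-100)//15))] for x in r))
plan(.460,-.065,.16,-10)
E
```

```text
250 190
              :=++++++++++=++++++++++++++++++-        .-==++++++++++
:        :---==+++++++++-. .-=-:::::-++++++++==-.   :-==++++++++++++
==-==========++++==-::::.             -==--+++++++++++++++++++++++++
======++=====+++=:                        :+++++++++++++++++++++++++
+===++++=====+=:                          .::-=+++++++++++++++++++++
====++++======-                              ..-++++++++++++++++++++
====+++=====-:.                                -++++++++++++++++++++
+===+++====-.                .::-==-::.        .=+++++++++++++++++++
+====+++===:            :+@@@@@@@@@@@@@@@@#-.   -+++++++++++++++++++
++===+++==-.        .+@@@@@@@@@@@@@@@@@@@@@@@@#--+++++++++++++++++++
+====+++==-.      -@@@@@@@@@@@@@@@@@@@@@@@@@@@@@@*++++++++++++++++++
++===+++===:    :@@@@@@@@@@@@@@@@@@@@@@@@@@@@@@@@@@#++++++++++++++++
++===+++===:   +@@@@@@@@@@@@@@@@@@@@@@@@@@@@@@@@@@@@@*++++++++++++++
++===+++====:.*@@@@@@@@@@@@@@@@@@@@@@@@@@@@@@@@@@@@@@@*+++++++++++++
=====++++===-#@@@@@@@@@@@@@@@@@@@@@@@@@@@@@@@@@@@@@@@@@*++++++++++++
++===++++===*@@@@@@@@@@@@@@@@@@@@@@@@@@@@@@@@@@@@@@@@@@%+
[... 3054 characters left out ...]
=
=======-=====--======++#@@@@@@@@@@@@@%*=============================
======--=====--======-..                .:========================-=
=-====--=====--===-:                      .:======================-=
=======--====----.                           .-===================-=
=-=====--====--:.                             :-==================--
=======---===-:                                 :=================-=
=======--====-.                                  :--=============--=
=-=====---==-:                                   :--=============---
pos [0.6097 0.0697 0.1723] psi -10.5 shift now-frame [-159.7 -122.9   10.4] turn [ 0.4 -0.4 -0.5] | shift after turn [-158.7 -124.1   12.3] t 45.3
```

Both placed crucibles are upright in their tray. Now for the bottle.

Request:
drive_tool:
  series:
    - [[-53,-41,0,0,0,0],[-53,-41,0,0,0,0],[-53,-41,0,0,0,0],[0,0,0,0.4,0,-10],[0,0,0,0,0,0],[0,0,0,0,0,0]]
  jaw: 85
  grip_force: 30

```text
time: 46.05
eef_pos: [0.4687, -0.055, 0.1678]
eef_rot: [-2.229, -2.204, -0.002]
contact_force: [0.8, 0.8, 0.0]
finger_gap: 0.848
finger_force: 0.0
```

```bash
python3 - <<'E'
from h import *
w=optics.camera_model("wrist"); a=optics.capture("wrist"); b=optics.capture("scene"); m=optics.camera_model("scene")
h=cv2.cvtColor(a,cv2.COLOR_RGB2HSV); M=(h[...,0]>3)&(h[...,0]<22)&(h[...,1]>110)&(h[...,2]>60)
for c,s in blobs(M,200): print(c,s,[ray(w,c,z)[:2].round(4) for z in(.025,.05)])
for z in(0,.05,.063,.099): print(z,proj(w,[.46,-.065,z]).round(0))
plan(.46,-.065,.057,0)
g=cv2.cvtColor(a,cv2.COLOR_RGB2GRAY)[130:330:4,180:330:2]
for r in g: print("".join(" .:-=+*#%@"[min(9,int(x)//26)] for x in r))
E
```

```text
[250.26544402 191.17181467] [ 230  173   40   43 1036] [array([ 0.464 , -0.0569]), array([ 0.4646, -0.0496])]
0 [247. 192.]
0.05 [245. 208.]
0.063 [245. 213.]
0.099 [243. 231.]
pos [ 0.4688 -0.0549  0.1679] psi -0.5 shift now-frame [-10.8  -8.3 110.9] turn [-0.2 -0.3 -0.5] | shift after turn [-10.1  -8.8 110.9] t 46.15
........................................................................:-=
.......................................................................::=+
.......................................................................::=+
......................................................................::-++
......................................................................::=++
.....................................................................::-+++
...................:.................................................::=+++
.....................:...::..........................................:-++++
........................::..........................................::=++++
.......................::...........................................:-+++++
...................
[... 2320 characters left out ...]
..............::
+*****-:.................................................................::
*******=.....................................:...........................::
*****+++-...............................................................:::
=+++++++=...............................................................::-
++++++++:..............................................................:::=
++++++=................................................................::-=
+++=-..................................................................::-+
......................................................................:::==
......................................................................::-=+
```

Request:
drive_tool:
  series:
    - [[-8,-6,20,0,0,0],[0,0,35,0,0,0],[0,0,30,0,0,0],[0,0,18,0,0,0],[0,0,6,0,0,0],[0,0,0,0,0,0],[0,0,0,0,0,0]]

```text
time: 47.02
eef_pos: [0.4629, -0.0628, 0.06]
eef_rot: [-2.227, -2.209, -0.004]
contact_force: [0.1, 0.4, 0.6]
finger_gap: 0.851
finger_force: 0.0
```

Request:
drive_tool:
  series:
    - [[0,0,2,0,0,0],[0,0,0,0,0,0],[0,0,0,0,0,0],[0,0,0,0,0,0],[0,0,0,0,0,0],[0,0,0,0,0,0]]
  jaw: 0

```text
time: 47.78
eef_pos: [0.4624, -0.0628, 0.0575]
eef_rot: [-2.226, -2.208, -0.003]
contact_force: [-1.5, -0.0, 6.0]
finger_gap: 0.406
finger_force: 30.1
```

Request:
drive_tool:
  series:
    - [[0,0,-15,0,0,0],[0,0,-40,0,0,0],[0,0,-45,0,0,0],[0,0,-35,0,0,0],[0,0,0,0,0,0]]

```text
time: 48.4
eef_pos: [0.4646, -0.064, 0.1964]
eef_rot: [-2.23, -2.212, -0.008]
contact_force: [0.2, 0.9, -0.0]
finger_gap: 0.401
finger_force: 30.2
```

```bash
python3 - <<'E'
from h import *
plan(.6285,.184,.19,4)
w=optics.camera_model("wrist"); a=optics.capture("wrist")
g=cv2.cvtColor(a,cv2.COLOR_RGB2GRAY)[180:380:5,150:360:3]
for r in g: print("".join(" .:-=+*#%@"[min(9,int(x)//26)] for x in r))
E
```

```text
pos [ 0.4646 -0.064   0.1964] psi -0.5 shift now-frame [249.3 161.8   7.9] turn [ 0.2 -0.2 -4.5] | shift after turn [236.  180.8   6.4] t 48.4
....................................................:-+++++*++++++=-@@
....................................................:===+++*++++++++@@
....................................................:=+=-:--------+++@
......................................................:=+++==--:::--:-
................................::--:::........................:-==+++
.............................:-+=======+=:............................
............................-+=+++++++++===:..........................
...........................-+=++++++++++++==:.........................
.:........................=+=+++++++++++++++-.........................
.........................--++++++++****++++==:...............:........
.........................--++++************+-:..............::::::::::
....................+++-.--=++************++-:.-+++.........::==++++++
...................-+++..=--=************++---..+++-........:-++++++++
...................+++-.:==-==+***
[... 1182 characters left out ...]
........................................................-----
--::.............................................................==::-
:::..............................................................=+-.:
::%#.............................................................-++=:
*@@@.............................................................:++++
%%%#..............................................................++++
@@@@:.............................................................----
@@##...............................................................:::
@#...................................................................:
......................................................................
```

Request:
drive_tool:
  series:
    - [[50,32,0,0,0,0],[50,32,0,0,0,0],[50,32,0,0,0,0],[50,33,0,0,0,0],[49,33,0,0,0,-4.5],[0,0,20,0,0,0],[0,0,0,0,0,0],[0,0,0,0,0,0]]

```text
time: 49.45
eef_pos: [0.6255, 0.1832, 0.1722]
eef_rot: [-2.139, -2.292, 0.0]
contact_force: [0.3, -0.2, -0.3]
finger_gap: 0.407
finger_force: 30.2
```

```bash
python3 - <<'E'
from h import *
plan(.6285,.184,.0615,4)
w=optics.camera_model("wrist"); a=optics.capture("wrist")
h=cv2.cvtColor(a,cv2.COLOR_RGB2HSV); M=(h[...,0]>3)&(h[...,0]<22)&(h[...,1]>110)&(h[...,2]>60)
for c,s in blobs(M,200): print(c,s,ray(w,c,.04))
for X in([.5602,.1376,.02],[.6898,.134,.02],[.612,.278,.03]): print(proj(w,X).round(0))
g=cv2.cvtColor(a,cv2.COLOR_RGB2GRAY)[::9,::5]
for r in g: print("".join(" .:-=+*#%@"[min(9,int(x)//26)] for x in r))
E
```

```text
pos [0.6255 0.1832 0.1722] psi 4.0 shift now-frame [1.000e-01 3.500e+00 1.107e+02] turn [-0.3 -0.3 -0. ] | shift after turn [  0.6   3.  110.7] t 49.45
[256.46945338  76.80385852] [238  54  43  44 311] [0.61968271 0.28109923 0.04      ]
[254.93014968 249.61012117] [ 222  221   67   52 1403] [0.62919927 0.12509803 0.04      ]
[454.95478949 265.75727607] [ 417  232   92   78 3539] [0.82750146 0.12151643 0.04      ]
[189. 225.]
[314. 236.]
[247.  81.]
:.:.::.:::::::::::::::::::::...:...::::::::::...::.:::::::::::::::::::::::::::::::-:-::--::::::::::::::
.::::::::::..::::::::.::::..:.....::::============++++############=-::::::::::::-----::---:::::::::::::
::::::::::::::::::::::::-::::::::::::+================*****####*#=%=::::::::::::::--:::----::::::::::::
:::::::-:-:--:--::::--::::::::::::.:-=++++++++++++++++%%%%%%%%%%%++*-::-::::-------:----:::-:::::::::::
:.:::-::::::::::::::::::::::::::::.::=++++++++++++++++%%%%%%%%%%%#+=---:--:-------::::::::---::----::::
:::::::::::::::----::::::::::-:::::::=++++++++++++++++#%%%%%%%%%%+#----::-:--------:::::::-:::----:::::
.:::::-::::-::------:::
[... 3124 characters left out ...]
-------::::::::-@@%#+::::::#*=*:-:::::::::+++++++-*:::::::::::::::::::--::::
@@@:::::::::::::::::::::::-++++++=:::::::::===-=::::::%--::::::::::::=+++++--:%=::::::::::::::--::::::-
@@@:::-:::::::::::::::::::::::----::::-:::::::::::::::::::::::::-:::::---::::::::::::::::::::::::-:::::
@@@@--::::::::::::::::::::::---:--::::::::::::::::::::::::::::::::::::-----::::::::::::::::::::::::::::
@@@@::::::::::::::::::::::-----:-:::::::::::::::::::::::::::::::::::::-:::--:::-:::::::::::::::::::::::
@*::::::::::::::::::::::---:::::::::::::::::::::::::::::::::::::::::::::::::--:-:::::::::::-:::::::::::
:::::::::====-:--::::::---::::::::::::::::::::::::::::::::::::::::::::::::::::--::::::--:-====:::::::::
```

Request:
drive_tool:
  series:
    - [[0,2,45,0,0,0],[0,0,35,0,0,0],[0,0,18,0,0,0],[0,0,6,0,0,0],[0,0,0,0,0,0],[0,0,0,0,0,0]]

```text
time: 50.25
eef_pos: [0.6293, 0.1853, 0.0708]
eef_rot: [-2.139, -2.295, -0.006]
contact_force: [-1.0, -0.1, -0.9]
finger_gap: 0.4
finger_force: 30.2
```

Request:
drive_tool:
  series:
    - [[0,0,2,0,0,0],[0,0,2,0,0,0],[0,0,0,0,0,0],[0,0,0,0,0,0]]

```text
time: 50.75
eef_pos: [0.628, 0.1851, 0.0647]
eef_rot: [-2.137, -2.294, -0.002]
contact_force: [0.8, 0.6, -1.5]
finger_gap: 0.403
finger_force: 30.2
```

Request:
drive_tool:
  series:
    - [[0,0,1.5,0,0,0],[0,0,1.5,0,0,0],[0,0,0.5,0,0,0],[0,0,0,0,0,0],[0,0,0,0,0,0]]

```text
time: 51.38
eef_pos: [0.6281, 0.1851, 0.0614]
eef_rot: [-2.138, -2.294, -0.003]
contact_force: [0.6, -0.5, -0.4]
finger_gap: 0.406
finger_force: 30.2
```

Request:
drive_tool:
  series:
    - [[0,0,1,0,0,0],[0,0,0.5,0,0,0],[0,0,0,0,0,0],[0,0,0,0,0,0]]

```text
time: 51.88
eef_pos: [0.6283, 0.1852, 0.0606]
eef_rot: [-2.138, -2.294, -0.003]
contact_force: [-2.4, 0.0, 5.4]
finger_gap: 0.404
finger_force: 30.8
```

Request:
drive_tool:
  series:
    - [[0,0,0,0,0,0],[0,0,0,0,0,0],[0,0,0,0,0,0],[0,0,0,0,0,0]]
  jaw: 46

```text
time: 52.38
eef_pos: [0.628, 0.1851, 0.0597]
eef_rot: [-2.138, -2.294, -0.002]
contact_force: [0.8, 0.4, -0.7]
finger_gap: 0.459
finger_force: 0.0
```

Request:
drive_tool:
  series:
    - [[0,0,0,0,0,0],[0,0,0,0,0,0],[0,0,0,0,0,0],[0,0,0,0,0,0]]
  jaw: 75

```text
time: 52.88
eef_pos: [0.628, 0.1851, 0.0598]
eef_rot: [-2.138, -2.294, -0.003]
contact_force: [-0.2, -0.3, -0.4]
finger_gap: 0.751
finger_force: 0.0
```

Request:
drive_tool:
  series:
    - [[0,0,-15,0,0,0],[0,0,-35,0,0,0],[0,0,-45,0,0,0],[0,0,-45,0,0,0],[0,0,-20,0,0,0],[0,0,0,0,0,0],[0,0,0,0,0,0]]

```text
time: 53.75
eef_pos: [0.6276, 0.184, 0.2175]
eef_rot: [-2.136, -2.292, 0.001]
contact_force: [-0.1, -0.4, -0.2]
finger_gap: 0.753
finger_force: 0.0
```

```bash
python3 - <<'E'
from h import *
w=optics.camera_model("wrist"); a=optics.capture("wrist"); t=optics.capture("top"); b=optics.capture("scene"); m=optics.camera_model("top"); s=optics.camera_model("scene")
for n,im,cam in(("wrist",a,w),("scene",b,s),("top",t,m)):
    M=masks(im); h=cv2.cvtColor(im,cv2.COLOR_RGB2HSV); M["amber"]=(h[...,0]>3)&(h[...,0]<22)&(h[...,1]>110)&(h[...,2]>60)
    for k,z in(("white",.034),("brass",.018),("amber",.035)):
        for c,q in blobs(M[k],30):
            p=ray(cam,c,z)
            if .53<p[0]<.7 and abs(p[1])<.35 and q[4]<4000 and(n!="wrist" or k=="amber"): print(n,k,c.round(0),q[2:],p[:2].round(4))
for z in(.003,.102): print("bottle proj scene",proj(s,[.6285,.185,z]).round(0))
u,v=map(int,proj(s,[.6285,.185,.05])); g=cv2.cvtColor(b,cv2.COLOR_RGB2HSV)[...,1][v-35:v+25,u-30:u+30]
for r in g[::2]: print("".join(" .:-=+*#%@"[min(9,int(x)//26)] for x in r))
E
```

```text
wrist amber [257.  82.] [ 36  41 437] [0.6216 0.282 ]
wrist amber [256. 170.] [ 32  31 367] [0.6274 0.1939]
scene white [266. 181.] [ 26  29 367] [0.5949 0.0277]
scene white [283. 202.] [ 18  17 212] [ 0.5806 -0.0656]
scene brass [225. 135.] [ 8  6 34] [0.6405 0.3212]
scene brass [226. 145.] [10  6 49] [0.6116 0.264 ]
scene brass [245. 148.] [ 9  6 35] [0.6502 0.2183]
scene brass [245. 160.] [11  7 55] [0.6183 0.1651]
scene brass [328. 237.] [11 13 93] [ 0.6033 -0.2053]
scene brass [353. 259.] [ 11  14 104] [ 0.6033 -0.2835]
scene amber [225. 139.] [ 13  22 222] [0.6151 0.2718]
scene amber [245. 153.] [ 14  22 218] [0.6225 0.1732]
scene amber [351. 262.] [10 10 43] [ 0.5816 -0.2985]
top white [231. 177.] [ 17  16 214] [0.6083 0.0677]
top white [254. 182.] [ 17  17 220] [0.5938 0.0054]
top white [278. 184.] [ 17  17 221] [ 0.5855 -0.0607]
top brass [155. 176.] [11 10 64] [0.6203 0.2807]
top brass [356. 175.] [ 9  9 60] [ 0.6067 -0.279 ]
top brass [328. 176.] [ 9  9 62] [ 0.6065 -0.1995]
top amber [155. 176.] [ 16  14 128] [0.6173 0.278 ]
bottle proj scene [245. 160.]
bottle proj scene
[... 1091 characters left out ...]
   ..  . .. ....  .
     -*#%%%%%%%##*:      +######****=.             ..   ..  
      -+##%%###*-       =##%%######**.             ..  ..   
                        +########****:                     .
                        =######******-                    . 
                          .=******#**-                      
                            :*#******-                      
                            :#%%%%%#*-                      
                        -**=+#%%%%%%%+                      
 .                       =##%%%%%%%#=                       
    .                        ..                         .   
    ..                                                      
..    ...
```

All four pieces stand upright in their own trays, and the pieces that were already there haven't moved. I'm handing in.

```bash
python3 -c "
from bench import workorder; print(workorder.hand_in())"
```

```text
the job is handed in; nothing more can be done
None
```

I put all four loose pieces upright into their matching trays and handed the job in at about 54 s. One crucible toppled on its first placing, and I picked it up and set it upright again. The already-sorted pieces still stand where they were.

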